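# Thickness check of plywood strips on a bench gauge

## Task

Check the plywood strips at the bench gauge: first turn the zero knob until its pointer is at the zero mark, then one strip at a time, thickest strip first and thinnest last, lay the end of the strip flat under the gauge's foot, press the sprung foot down onto it by its cap and hold it there about a second, and lay the strip flat in the grey tray. When all the strips are in the tray, turn the power knob fully anticlockwise to its stop; leave the zero knob at zero and the spool, steel ring and jar where they stand.

Things in the scene. Friction and masses are not known exactly. Their poses are not given: they have to be found in the camera images.
- gauge: bench thickness gauge, fixed; origin on the table under the foot's axis, +x from the open front end of its plate to its column, z up. Dark plate, top at z 22 mm, x -175 to 30, y -75 to 75 mm. White column x 30 to 60, 105 mm high, with a white head over the plate (x -20 to 40, y -17 to 17, z 75 to 105). Grey control pod x -150 to 10, y 75 to 160, top level with the plate, carries both knobs
- plate_mark (a point): point of the plate's top straight under the foot. A strip is entered lengthwise from the plate's front (-x) end along its centre line (y = 0), under the raised foot, until its leading end is 10 to 25 mm past this point, short of the column; the rest lies on the plate in front, with room for the gripper. Draw it out the same way
- foot (a joint): height of the foot's underside above the plate (m), 0 = on the plate, 0.040 = fully up, where its spring returns it when let go. It moves vertically. Pressing it down takes about 1.6 N at the top, 3.6 N at the bottom. Pressed on a strip it reads the strip's thickness
- foot_cap (a point): centre of the top of the foot's round black cap (36 mm diameter, 14 mm thick), the place to press from above; 162 mm above the table when up, moves with the foot, 100 mm above its underside
- foot_tip (a point): centre of the underside of the foot, a steel disc of 16 mm diameter on the same vertical axis as the cap; it moves with the foot
- zero_knob (a joint): angle of the zero knob (rad): 0 = its white pointer is at the long white zero mark and points along the gauge's +x; positive is clockwise seen from above; range -1.3 to 1.3; stays where left (friction 0.04 N m)
- zero_knob_grip (a point): on the zero knob's vertical axis, 40 mm above the table, the knob nearer the column. A disc of 48 mm diameter, top at z 28 mm, with a grip bar 38 mm long and 10 mm thick on it from z 28 to 52 mm. Site axes are the gauge's; the bar lies along the gauge's x at joint value 0
- power_knob (a joint): angle of the power knob (rad): 0 = fully anticlockwise at its stop (off), pointer at the long mark; positive is clockwise seen from above, up to 1.4; stays where left (friction 0.04 N m)
- power_knob_grip (a point): on the power knob's vertical axis, 40 mm above the table, the knob farther from the column. A disc of 40 mm diameter, top at z 28 mm, with a grip bar 38 mm long and 10 mm thick on it from z 28 to 52 mm. The bar points 0.6 rad anticlockwise from the gauge's +x at joint value 0
- tray: fixed grey open tray, 240 (x) x 205 (y) x 28 mm high, walls 4 mm, floor 4 mm thick; origin at the centre of its underside
- strip18: plywood strip 140 mm long (its x), 30 mm wide (its y), 18 mm thick (its z); the thicker the strip, the shorter; origin at the centre of its underside. May be absent (None)
- strip14: plywood strip 155 mm long (its x), 30 mm wide (its y), 14 mm thick (its z); the thicker the strip, the shorter; origin at the centre of its underside. May be absent (None)
- strip10: plywood strip 170 mm long (its x), 30 mm wide (its y), 10 mm thick (its z); the thicker the strip, the shorter; origin at the centre of its underside. May be absent (None)
- strip6: plywood strip 185 mm long (its x), 30 mm wide (its y), 6 mm thick (its z); the thicker the strip, the shorter; origin at the centre of its underside. May be absent (None)
- spool: loose white thread spool, 38 mm diameter, 50 mm high, bystander; origin at the centre of its underside
- die_ring: loose steel ring, 64 mm outside diameter, 24 mm high, bystander; origin at the centre of its underside
- pin_jar: loose clear jar with a steel cap, 52 mm diameter, 60 mm high, bystander; origin at the centre of its underside

How it is judged:
On the way, in this order (a step that is already met when the one before it is completed fails the run):
1. the zero knob's pointer is set to the zero mark (within 0.08 rad) (value of joint zero_knob between -0.08 and 0.08 rad), for 0.3 s.
2. the 18 mm strip is gauged: it lies flat on the plate (within 2.5 mm) and the foot is pressed down on its top for half a second, so that the foot reads its thickness within 2.5 mm (contact force between foot and strip18 above 1 N and z of strip18 in the frame of plate_mark between -0.0025 and 0.0025 m and z of strip18 in the frame of foot_tip between -0.0205 and -0.0155 m), for 0.5 s.
3. the 14 mm strip is gauged: it lies flat on the plate (within 2.5 mm) and the foot is pressed down on its top for half a second, so that the foot reads its thickness within 2.5 mm (contact force between foot and strip14 above 1 N and z of strip14 in the frame of plate_mark between -0.0025 and 0.0025 m and z of strip14 in the frame of foot_tip between -0.0165 and -0.0115 m), for 0.5 s.
4. the 10 mm strip is gauged: it lies flat on the plate (within 2.5 mm) and the foot is pressed down on its top for half a second, so that the foot reads its thickness within 2.5 mm (contact force between foot and strip10 above 1 N and z of strip10 in the frame of plate_mark between -0.0025 and 0.0025 m and z of strip10 in the frame of foot_tip between -0.0125 and -0.0075 m), for 0.5 s.
5. the 6 mm strip is gauged: it lies flat on the plate (within 2.5 mm) and the foot is pressed down on its top for half a second, so that the foot reads its thickness within 2.5 mm (contact force between foot and strip6 above 1 N and z of strip6 in the frame of plate_mark between -0.0025 and 0.0025 m and z of strip6 in the frame of foot_tip between -0.0085 and -0.0035 m), for 0.5 s.
6. every strip present lies in the tray, with the foot up (x of strip18 in the frame of tray between -0.115 and 0.115 m and y of strip18 in the frame of tray between -0.1 and 0.1 m and z of each of strip18, strip14, strip10, strip6 in the frame of tray below 0.045 m and (angle between strip18's own z axis and vertical below 0.1 rad or angle between strip18's own z axis and vertical above 3.04 rad) and linear speed of each of strip18, strip14, strip10, strip6 below 0.02 m/s and x of strip14 in the frame of tray between -0.115 and 0.115 m and y of strip14 in the frame of tray between -0.1 and 0.1 m and (angle between strip14's own z axis and vertical below 0.1 rad or angle between strip14's own z axis and vertical above 3.04 rad) and x of strip10 in the frame of tray between -0.115 and 0.115 m and y of strip10 in the frame of tray between -0.1 and 0.1 m and (angle between strip10's own z axis and vertical below 0.1 rad or angle between strip10's own z axis and vertical above 3.04 rad) and x of strip6 in the frame of tray between -0.115 and 0.115 m and y of strip6 in the frame of tray between -0.1 and 0.1 m and (angle between strip6's own z axis and vertical below 0.1 rad or angle between strip6's own z axis and vertical above 3.04 rad) and value of joint foot above 0.037 m), for 0.2 s.
7. the power knob is turned fully anticlockwise to its stop (value of joint power_knob below 0.06 rad), for 0.2 s.
At the end, for the whole second after the job is handed in: every strip present lies flat (within 0.1 rad) and at rest inside the tray, the zero knob is within 0.08 rad of zero, the power knob within 0.06 rad of its anticlockwise stop, and the foot is up again (above 37 mm) (all of step 1 and all of step 6 and value of joint power_knob below 0.06 rad); the robot touches nothing.
It fails at once if the spool, steel ring or jar is moved more than 30 mm (distance of any of spool, die_ring, pin_jar from where it was at the start of the episode above 0.03 m).
Of strip18, strip14, strip10, strip6 only 2 to 3 are there at a start; the rules pass over those that are not, and their reading is None.
At some moment in a run one of strip18, strip14, strip10, strip6 may be knocked a few centimetres aside while the robot is not near it.
Once in a run the grip may slacken for a moment while it holds something.
It also fails if it takes over 210 s, if anything falls off the work surface, if the arm or the gripper's body presses on something with over 40 N, if the wrist force passes 120 N, or if a joint passes its speed limit or range.

## Robot

A 6-joint arm with a two-finger parallel gripper is mounted at the origin on the work surface. World frame = base frame: x ahead of the robot, y to its left, z up, the work surface at z = 0. Lengths are in m, angles in rad, forces in N, time in s.
With the tool pointing down it reaches from about 0.35 to 0.925 m from the base axis. Payload 6.4 kg.
Tool frame: the origin (TCP) lies midway between the tips of the shut fingers; the grasp point (between the pads) lies 19 mm behind it; z points along the fingers, x is the direction in which the jaws open and shut, and the axes are right-handed (so a half turn about z gives the same grasp; the last joint's range is limited). The gripper opens to 85 mm and grips with 20 to 120 N. Pads are 22 mm wide; open, the fingers measure 114 mm over their backs; the gripper's body (76 mm by 85 mm) begins 54 mm behind the grasp point. The pads swing forward as they close: fully open they stand 13 mm farther back than shut.
Start: joints at [-1.509, 0.245, 1.558, -0, 1.339, -0.174], TCP at [0.152, -0.632, 0.207] pointing down, gripper open.
Joint ranges: [-3.13, 3.13], [-1.02, 2.26], [0.13, 2.54], [-0.95, 4.09], [0.21, 2.88], [-2.74, 2.74]. Speed limits (rad/s): [2.57, 2.57, 3.14, 3.14, 3.14, 3.14].

## Interface

Orientations are given as a rotation vector (axis times angle).
In Python, from bench import read_state, capture, close_job gives the robot as it stands. The module is installed in compiled form; this text tells all that it offers.
- The arm moves only by the tool apply_moves, never from a script. Its argument "increments" is a list of rows, each an object with "offset": the shift along the tool's x, y, z normalised to -1 to 1, where 1 is 150 mm, a list of three; "rot": the turn, a rotation vector about the tool's x, y, z normalised to -1 to 1, where 1 is pi rad, a list of three. A call has 1 to 8 rows; each row is the pose to reach, as a shift and turn from the pose commanded when the call began, along the tool's axes at that moment, turning the shorter way round; what a row does not reach only later rows make up. A row lasts 1/10 s, in which the tool goes at most 50 mm and 8.59 degrees, less where a joint would pass 70% of its speed; a pose out of reach is approached as far as the arm can. A call with a number of a shift or a turn outside -1 to 1 is refused whole. A call with a gripper value outside its range is refused whole. "fingers" is the opening, from 0 (shut) to 1 (fully open), set as the call begins (left out, the last holds). The fingers move at their own pace and stop on an object; "grip_force" is the grip in N (left out, the last holds). Time passes only in rows, so rows that repeat a pose let the fingers close. It gives the time, the measured TCP pose, the force and the opening at its end, in the units of the state.
- read_state(): the state, without advancing time (a new reading comes with each control period).
- capture(name): name is "side" or "top" or "wrist"; returns a dict with "frame" (400x640x3 uint8, red, green, blue), "fx", "fy", "cx", "cy" (pixels), "eye" and "attitude" of the camera in the world. Camera axes: x right, y up, looking along -z (the intrinsics and any distortion apply to the point x, -y, -z); pixel columns grow to the right and rows downward; lengths in m; the calibration is good to about 2 mm. A picture is of the moment at which its call begins. There is no depth.
- close_job(): hands the job in, once; it reports no verdict.
The state is a dict: "time_s": time; "qpos": joint angles; "qd": joint speeds; "joint_torque": joint torques, N m; "position": TCP position; "orientation": TCP orientation; "contact_force": force on the tool from outside, world axes, zero at the start; "moment": the same for the moment, N m; "gripper_width": finger opening in m.
Only numpy, scipy, OpenCV 4.12 (cv2) and the standard library are available. Lean on these libraries where they do the work, as an engineer would, in place of code of your own. Each camera call takes 0.05 s, during which the arm holds its last target. There are 200 camera calls.

## Working session

There is one attempt and no reset: what is moved stays moved. The work goes in short steps, Python scripts to look and compute and a tool call to move; the robot and the scene stay as the last step left them, time stands still between calls to the robot, and variables do not carry over. Pictures are saved under pics/ and viewed, about 12 in all and at most 16, crops included, and the job is handed in when it is done.

Besides the shell and the picture viewer there is one more tool, called after ">>>" as a command line: name --argument value ..., lists and objects as JSON in quotes. apply_moves: Moves the arm, as the interface text tells. Its arguments: {"type":"object","properties":{"increments":{"type":"array"},"fingers":{"type":"number"},"grip_force":{"type":"number"}},"required":["increments"]}

```bash
mkdir -p pics; cat > h.py <<'E'
import numpy as np, cv2
from bench import read_state, capture, close_job
from scipy.spatial.transform import Rotation as R
def att(c):
    a=np.array(c['attitude'],float)
    return a if a.shape==(3,3) else (R.from_rotvec(a).as_matrix() if a.size==3 else None)
def save(c,n): cv2.imwrite('pics/'+n+'.png',c['frame'][:,:,::-1])
def ray(c,u,v,z):
    d=att(c)@np.array([(u-c['cx'])/c['fx'],-(v-c['cy'])/c['fy'],-1.]); e=np.array(c['eye'])
    return e+d*(z-e[2])/d[2]
def pix(c,p):
    q=att(c).T@(np.array(p)-np.array(c['eye'])); return c['cx']+c['fx']*q[0]/-q[2], c['cy']-c['fy']*q[1]/-q[2]
E
python3 - <<'E'
from h import *
import pickle
print(read_state())
for n in('top','side','wrist'):
    c=capture(n); save(c,n+'0'); pickle.dump(c,open(n+'0.pkl','wb'))
    print(n,{k:v for k,v in c.items() if k!='frame'})
E
```

```text
{'time_s': 0.0, 'qpos': array([-1.50913031e+00,  2.45788715e-01,  1.55904806e+00, -4.85510626e-06,
        1.33875074e+00, -1.74086086e-01]), 'qd': array([-0.00133174,  0.00095781, -0.00016375, -0.00225588,  0.00029966,
       -0.00100924]), 'joint_torque': array([ 2.23472848e-04, -4.29503345e+01, -3.26135552e+01, -1.92974344e-04,
        5.06032302e-03,  5.31094059e-06]), 'position': array([ 0.15179702, -0.63137663,  0.20587832]), 'orientation': array([-2.46610962e+00,  1.94385661e+00,  2.09229331e-03]), 'contact_force': array([-0.77711664,  0.40987067,  0.28938529]), 'moment': array([-0.00467817, -0.01525237, -0.02792709]), 'gripper_width': 0.08539736892373764}
top {'fx': 457.3038937039578, 'fy': 457.3038937039578, 'cx': 326.4946821367191, 'cy': 198.37096550856168, 'eye': array([ 0.34506522, -0.01492596,  1.0638756 ]), 'attitude': array([ 0.17298311, -0.15933088, -1.47466648])}
side {'fx': 422.7980821434886, 'fy': 422.7980821434886, 'cx': 318.95856698043514, 'cy': 209.65082728354344, 'eye': array([0.00329227, 0.60898265, 1.00557755]), 'attitude': array([ 0.32214919, -0.88871654, -2.27578205])}
wrist {'fx': 314.6522158889408, 'fy': 314.6522158889408, 'cx': 316.0988052801401, 'cy': 190.96330702863878, 'eye': array([ 0.21530335, -0.61648011,  0.37339931]), 'attitude': array([-0.22272469,  0.17959338, -1.32634057])}
```

View pics/top0.png

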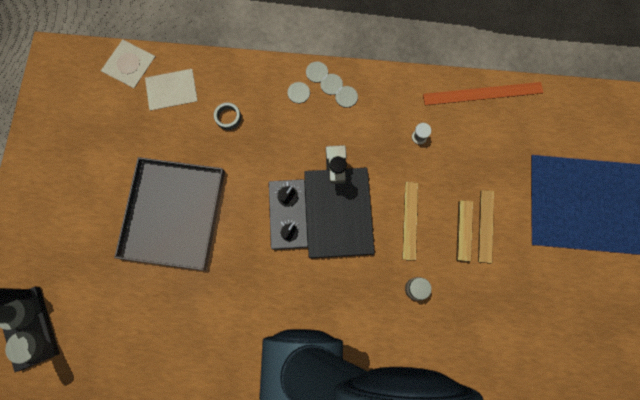

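View pics/side0.png

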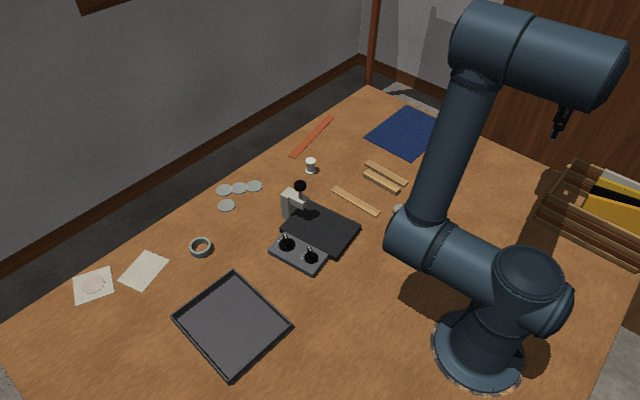

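The top view shows the gauge at about (335,210), with its column up (+x) and its knobs on the left at (288,195) and (289,231). The tray is at (172,214). There are three strips at (410,221), (465,231) and (487,227), plus the spool (422,133), ring (227,116) and jar (419,289).

```bash
python3 - <<'E'
from h import *
import pickle
c=pickle.load(open('top0.pkl','rb')); f=c['frame']
hsv=cv2.cvtColor(f,cv2.COLOR_RGB2HSV)
for p in [(410,200),(465,231),(487,227),(440,230),(340,230),(288,175),(172,214),(335,240)]: print(p,f[p[1],p[0]],hsv[p[1],p[0]])
def rects(m,amin,zs,nm):
    cs,_=cv2.findContours(m.astype(np.uint8),cv2.RETR_EXTERNAL,cv2.CHAIN_APPROX_NONE)
    for k in cs:
        if cv2.contourArea(k)<amin: continue
        b=cv2.boxPoints(cv2.minAreaRect(k))
        for z in zs:
            w=np.array([ray(c,u,v,z)[:2] for u,v in b]); l=[np.linalg.norm(w[i]-w[(i+1)%4]) for i in range(2)]
            e=w[1]-w[0] if l[0]>l[1] else w[2]-w[1]
            print(nm,z,'c',w.mean(0).round(4),'len',np.round(l,4),'ang',np.degrees(np.arctan2(e[1],e[0])).round(1),'px',b.mean(0).round(1))
g=f.astype(int)
m=np.zeros(f.shape[:2],bool); m[170:275,390:510]=True
rects(m&(g[:,:,1]>g[100:,:,1].mean()*0+118)&(g[:,:,0]>140),200,(.006,.01,.014,.018),'strip')
m=np.zeros(f.shape[:2],bool); m[160:265,300:380]=True
rects(m&(g.max(2)<70),500,(.022,),'plate')
m[:]=0; m[165:255,262:306]=True
rects(m&(g.max(2)-g.min(2)<30),500,(.022,),'pod')
m[:]=0; m[150:275,110:230]=True
rects(m&(g.max(2)-g.min(2)<30),500,(.028,.004),'tray')
cv2.imwrite('pics/crop0.png',cv2.resize(f[140:280,250:510,::-1],None,fx=3,fy=3,interpolation=cv2.INTER_CUBIC))
E
```

```text
(410, 200) [173 137  77] [ 19 141 173]
(465, 231) [176 137  78] [ 18 142 176]
(487, 227) [168 134  81] [ 18 132 168]
(440, 230) [144  99  57] [ 14 154 144]
(340, 230) [56 56 54] [30  9 56]
(288, 175) [142  99  52] [ 16 162 142]
(172, 214) [114 112 105] [ 23  20 114]
(335, 240) [62 60 61] [165   8  62]
strip 0.006 c [ 0.5293 -0.3249] len [0.1414 0.0312] ang -0.3 px [465.5 230.1]
strip 0.01 c [ 0.5286 -0.3237] len [0.1409 0.0311] ang -0.3 px [465.5 230.1]
strip 0.014 c [ 0.5279 -0.3225] len [0.1403 0.031 ] ang -0.3 px [465.5 230.1]
strip 0.018 c [ 0.5272 -0.3213] len [0.1398 0.0309] ang -0.3 px [465.5 230.1]
strip 0.006 c [ 0.544  -0.3731] len [0.1711 0.0307] ang -1.2 px [486.3 225.9]
strip 0.01 c [ 0.5432 -0.3718] len [0.1704 0.0306] ang -1.2 px [486.3 225.9]
strip 0.014 c [ 0.5425 -0.3704] len [0.1698 0.0305] ang -1.2 px [486.3 225.9]
strip 0.018 c [ 0.5417 -0.3691] len [0.1691 0.0304] ang -1.2 px [486.3 225.9]
strip 0.006 c [ 0.5418 -0.1951] len [0.1857 0.0304] ang 1.2 px [410.2 220.2]
strip 0.01 c [ 0.5411 -0.1945] len [0.185  0.0303] ang 1.2 px [410.2 220.2]
strip 0.014 c [ 0.5403 -0.1938] len [0.1843 0.0302] ang 1.2 px [410.2 220.2]
strip 0.018 c [ 0.5396 -0.1931] len [0.1836 0.0301] ang 1.2 px [410.2 220.2]
plate 0.022 c [ 0.5512 -0.0154] len [0.1751 0.2318] ang -172.3 px [334.3 208.6]
pod 0.022 c [0.537  0.0935] len [0.085  0.1841] ang -174.3 px [287. 210.]
tray 0.028 c [0.5055 0.3606] len [0.2507 0.2217] ang -0.1 px [169.9 213.3]
tray 0.004 c [0.5092 0.3693] len [0.2565 0.2269] ang -0.1 px [169.9 213.3]
```

View pics/crop0.png

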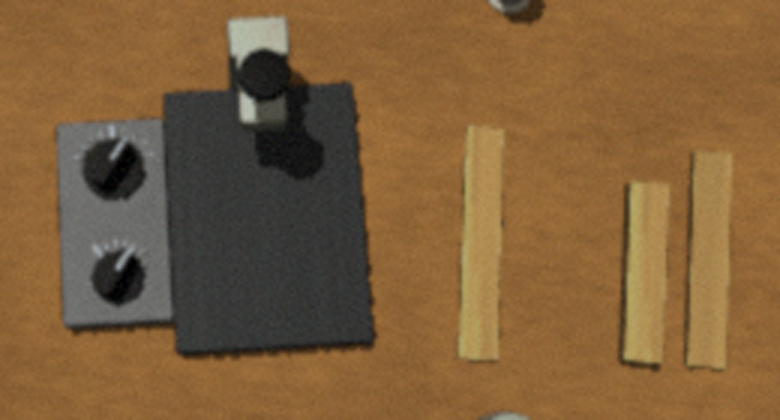

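The strips are 18 mm (0.527,-0.321), 10 mm (0.543,-0.372) and 6 mm (0.542,-0.195); the 14 mm strip is absent. Their lengths match the given sizes at those heights. Next are the gauge and tray poses from their corners and the knob bars.

```bash
cat >> h.py <<'E'
def go(p,yaw_x_deg=None,s=None):
    """offset (normalised, tool axes) and rot z to reach TCP p; yaw of tool x in world deg"""
    s=s or read_state(); M=R.from_rotvec(s['orientation']).as_matrix()
    o=M.T@(np.array(p)-s['position'])/0.15
    out=[o.round(3)]
    if yaw_x_deg is not None:
        y=np.radians(yaw_x_deg); X=np.array([np.cos(y),np.sin(y),0]); Z=np.array([0,0,-1.])
        T=np.column_stack([X,np.cross(Z,X),Z]); out.append(((R.from_matrix(M.T@T)).as_rotvec()/np.pi).round(4))
    return out
E
python3 - <<'E'
from h import *
import pickle
c=pickle.load(open('top0.pkl','rb'))
cr=lambda u,v,z: ray(c,250+u/3,140+v/3,z)[:2]
P={k:cr(*uv,.022) for k,uv in dict(FL=(178,350),BL=(165,94),BR=(352,84),FR=(372,341)).items()}
for k,v in P.items(): print(k,v.round(4))
print('front',np.linalg.norm(P['FL']-P['FR']),'side',np.linalg.norm(P['FL']-P['BL']),np.linalg.norm(P['FR']-P['BR']))
def an(d): return np.degrees(np.arctan2(d[1],d[0])).round(1)
print('ang',an(P['BL']-P['FL']),an(P['BR']-P['FR']),an(P['BL']-P['BR'])-90,an(P['FL']-P['FR'])-90)
src=np.array([[-.175,.075],[.03,.075],[.03,-.075],[-.175,-.075]]); dst=np.array([P['FL'],P['BL'],P['BR'],P['FR']])
A,B=src-src.mean(0),dst-dst.mean(0); th=np.arctan2((A[:,0]*B[:,1]-A[:,1]*B[:,0]).sum(),(A*B).sum())
Rm=np.array([[np.cos(th),-np.sin(th)],[np.sin(th),np.cos(th)]]); o=dst.mean(0)-Rm@src.mean(0)
print('gauge',o.round(4),np.degrees(th).round(2)); print('cap from image',cr(264,74,.162),'zero',cr(113,168,.028),'power',cr(118,276,.028))
for a,b in (((113,168),(127,140)),((118,276),(132,249))): print('pointer',an(cr(*b,.04)-cr(*a,.04)))
t=np.array([ray(c,u,v,.028)[:2] for u,v in((138,160),(224,170),(208,270),(118,258))])
print('tray',t.mean(0),[np.linalg.norm(t[i]-t[(i+1)%4]).round(3) for i in range(4)],an(t[0]-t[3]),an(t[1]-t[2]),an(t[0]-t[1])-90)
for n,u,v in(('spool',422,133),('jar',419,289),('ring',227,116)): print(n,ray(c,u,v,.05)[:2])
print(go([*o,.2],-90))
E
```

```text
FL [0.4327 0.0312]
BL [0.6315 0.061 ]
BR [ 0.653  -0.0851]
FR [ 0.4527 -0.1145]
front 0.1470247099731101 side 0.2010523259875812 0.2024328668419822
ang 8.5 8.4 8.299999999999997 7.799999999999997
gauge [ 0.6142 -0.0164] 8.31
cap from image [ 0.61325595 -0.015202  ] zero [0.56722375 0.09470421] power [0.4838885  0.08184705]
pointer -20.0
pointer -21.3
tray [0.5026716  0.35514175] [np.float64(0.206), np.float64(0.234), np.float64(0.206), np.float64(0.232)] -1.0 -0.9 -1.7000000000000028
spool [ 0.74115131 -0.20467807]
jar [ 0.38209257 -0.21450509]
ring [0.74205311 0.2558856 ]
[array([-3.268, -3.955,  0.047]), array([-0.    ,  0.0005,  0.0751])]
```

The top view puts the gauge at (0.614,-0.016) with yaw 8.3°, and the tray at (0.503,0.355) with yaw -1°. The zero knob reads about +0.5 rad and the power knob about +1.1 rad. I'm moving over the zero knob.

>>> apply_moves --increments '[{"offset":[-0.814,-0.763,0],"rot":[0,0,0]},{"offset":[-0.814,-0.763,0],"rot":[0,0,0]},{"offset":[-0.814,-0.763,0],"rot":[0,0,0]},{"offset":[-0.814,-0.763,0],"rot":[0,0,0]}]'

```text
time_s: 0.55
position: [0.2362, -0.483, 0.2063]
orientation: [-2.469, 1.94, 0.002]
contact_force: [0.0, -0.6, 0.7]
gripper_width: 0.0853
```

>>> apply_moves --increments '[{"offset":[-0.814,-0.763,0],"rot":[0,0,0]},{"offset":[-0.814,-0.763,0],"rot":[0,0,0]},{"offset":[-0.814,-0.763,0],"rot":[0,0,0]},{"offset":[-0.814,-0.763,0],"rot":[0,0,0]}]'

```text
time_s: 0.95
position: [0.3186, -0.3382, 0.2068]
orientation: [-2.47, 1.941, 0.0]
contact_force: [1.2, -0.6, -0.2]
gripper_width: 0.0854
```

>>> apply_moves --increments '[{"offset":[-0.814,-0.763,0],"rot":[0,0,0]},{"offset":[-0.814,-0.763,0],"rot":[0,0,0]},{"offset":[-0.814,-0.763,0],"rot":[0,0,0]},{"offset":[-0.814,-0.763,0],"rot":[0,0,0]}]'

```text
time_s: 1.35
position: [0.4013, -0.1928, 0.207]
orientation: [-2.47, 1.94, -0.0]
contact_force: [-0.0, -0.3, -0.1]
gripper_width: 0.0857
```

>>> apply_moves --increments '[{"offset":[-0.814,-0.763,0],"rot":[0,0,0]},{"offset":[-0.814,-0.763,0],"rot":[0,0,0]},{"offset":[-0.814,-0.763,0],"rot":[0,0,0]},{"offset":[-0.814,-0.763,0],"rot":[0,0,0]}]'

```text
time_s: 1.75
position: [0.4843, -0.0473, 0.2071]
orientation: [-2.471, 1.94, -0.0]
contact_force: [-0.2, -0.4, -0.2]
gripper_width: 0.0854
```

>>> apply_moves --increments '[{"offset":[-0.814,-0.763,0],"rot":[0,0,0.186]},{"offset":[-0.814,-0.763,0],"rot":[0,0,0.186]},{"offset":[-0.814,-0.763,0],"rot":[0,0,0.186]},{"offset":[-0.814,-0.763,0],"rot":[0,0,0.186]},{"offset":[-0.814,-0.763,0],"rot":[0,0,0.186]},{"offset":[-0.814,-0.763,0],"rot":[0,0,0.186]}]'

```text
time_s: 2.35
position: [0.5658, 0.0953, 0.2066]
orientation: [1.804, -2.571, -0.0]
contact_force: [0.2, -0.2, -0.3]
gripper_width: 0.0853
```

```bash
python3 - <<'E'
from h import *
import pickle
s=read_state(); print(s['time_s'],s['position'],s['qpos'].round(2)); print(go([.567,.095,.15],-110))
c=capture('wrist'); save(c,'w1'); pickle.dump(c,open('w1.pkl','wb'))
print(pix(c,[.567,.095,.052]),pix(c,[.484,.082,.052]))
E
```

```text
2.35 [0.56577594 0.09534424 0.20656054] [-0.03  0.07  1.76 -0.    1.32  1.89]
[array([-0.001, -0.009,  0.377]), array([ 0.0002, -0.0002,  0.0007])]
(np.float64(315.6401715744035), np.float64(168.92458448771993)) (np.float64(352.3492320555793), np.float64(234.58991225987688))
```

View pics/w1.png

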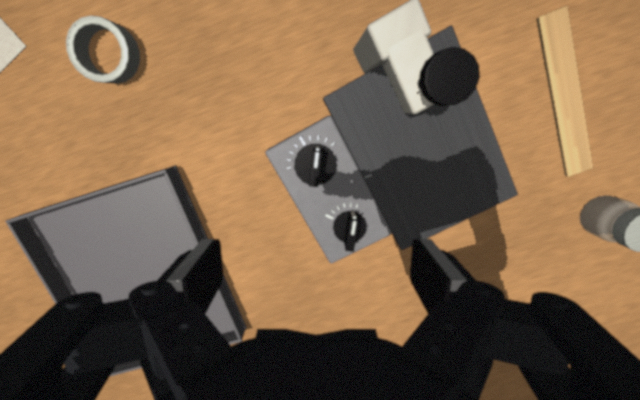

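The wrist view shows the zero knob at (315,164), its bar about aligned with the image vertical, the power knob at (350,228) and the cap at (449,76). I'll refine the poses from this view.

```bash
python3 - <<'E'
from h import *
import pickle
c=pickle.load(open('w1.pkl','rb')); f=c['frame']
r=lambda u,v,z: ray(c,u,v,z)[:2]
g=f.astype(int)
def blob(x0,x1,y0,y1,th,z):
    m=np.zeros(f.shape[:2],np.uint8); m[y0:y1,x0:x1]=(g[y0:y1,x0:x1].max(2)<th)
    k=max(cv2.findContours(m,cv2.RETR_EXTERNAL,cv2.CHAIN_APPROX_NONE)[0],key=cv2.contourArea)
    (u,v),rad=cv2.minEnclosingCircle(k); print((u,v),rad,r(u,v,z).round(4))
blob(290,340,140,190,45,.028); blob(330,370,207,255,45,.028); blob(412,485,42,110,40,.162)
dst=np.array([r(*p,.022) for p in((400,247),(323,97),(455,27),(517,193))]); print(dst.round(4))
src=np.array([[-.175,.075],[.03,.075],[.03,-.075],[-.175,-.075]])
A,B=src-src.mean(0),dst-dst.mean(0); th=np.arctan2((A[:,0]*B[:,1]-A[:,1]*B[:,0]).sum(),(A*B).sum())
Rm=np.array([[np.cos(th),-np.sin(th)],[np.sin(th),np.cos(th)]]); o=dst.mean(0)-Rm@src.mean(0)
print('gauge',o.round(4),np.degrees(th).round(2),'res',(dst-(src@Rm.T+o)).round(4).tolist())
cv2.imwrite('pics/w1c.png',cv2.resize(f[120:265,260:400,::-1],None,fx=4,fy=4,interpolation=cv2.INTER_CUBIC))
E
```

```text
(319.0, 166.0) 19.646982192993164 [0.5644 0.092 ]
(350.2073059082031, 230.4268341064453) 18.703981399536133 [0.4792 0.0834]
(449.8244934082031, 78.41995239257812) 31.325611114501953 [ 0.6136 -0.0128]
[[ 0.4354  0.0333]
 [ 0.6324  0.063 ]
 [ 0.6511 -0.0858]
 [ 0.4551 -0.1132]]
gauge [ 0.6153 -0.0156] 7.96 res [[0.0038, -0.0011], [-0.0022, 0.0002], [-0.0043, -0.0], [0.0027, 0.0009]]
```

View pics/w1c.png

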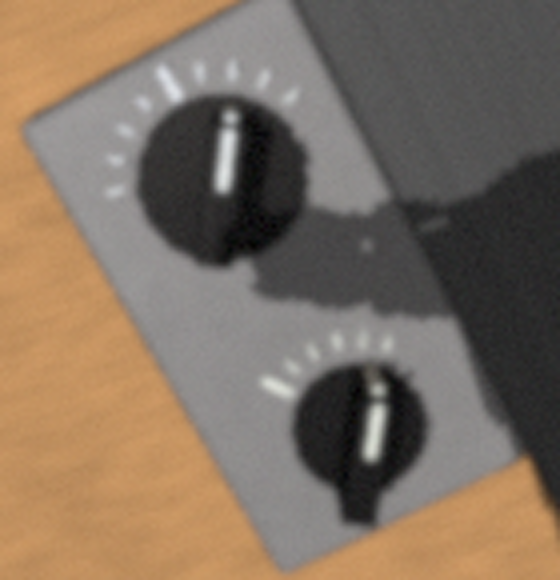

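```bash
python3 - <<'E'
from h import *
import pickle
c=pickle.load(open('w1.pkl','rb'))
q=lambda u,v,z: ray(c,260+u/4,120+v/4,z)[:2]
an=lambda d: np.degrees(np.arctan2(d[1],d[0])).round(1)
Z=q(222,180,.028); P=q(361,430,.028); print(Z,P,Z-P,an(Z-P))
print('zero ptr',an(q(231,112,.052)-q(222,190,.052)),'mark dir',an(q(162,70,.022)-Z), 'power ptr',an(q(377,385,.052)-q(371,460,.052)),'mark',an(q(265,378,.022)-P))
E
```

```text
[0.56674495 0.09529336] [0.48270981 0.08221525] [0.08403513 0.01307811] 8.8
zero ptr -26.4 mark dir 9.3 power ptr -22.4 mark 43.6
```

>>> apply_moves --increments '[{"offset":[0,-0.007,0.6],"rot":[0,0,0.013]},{"offset":[0,-0.007,0.6],"rot":[0,0,0.013]},{"offset":[0,-0.007,0.6],"rot":[0,0,0.013]}]' --fingers 0.5

```text
time_s: 2.7
position: [0.5615, 0.0936, 0.1109]
orientation: [1.743, -2.602, -0.011]
contact_force: [-0.8, -0.9, -0.8]
gripper_width: 0.044
```

>>> apply_moves --increments '[{"offset":[0,0,0.25],"rot":[0,0,0]},{"offset":[0,0,0.45],"rot":[0,0,0]},{"offset":[0,0,0.545],"rot":[0,0,0]},{"offset":[0,0,0.545],"rot":[0,0,0]}]'

```text
time_s: 3.1
position: [0.566, 0.0943, 0.0348]
orientation: [1.748, -2.608, -0.002]
contact_force: [-0.2, -0.2, -0.3]
gripper_width: 0.043
```

>>> apply_moves --increments '[{"offset":[0,0,0],"rot":[0,0,0]},{"offset":[0,0,0],"rot":[0,0,0]},{"offset":[0,0,0],"rot":[0,0,0]},{"offset":[0,0,0],"rot":[0,0,0]},{"offset":[0,0,0],"rot":[0,0,0]},{"offset":[0,0,0],"rot":[0,0,0]}]' --fingers 0 --grip_force 40

```text
time_s: 3.7
position: [0.5667, 0.095, 0.0354]
orientation: [-1.75, 2.609, -0.0]
contact_force: [-0.4, -0.4, 0.2]
gripper_width: 0.0001
```

```bash
python3 - <<'E'
from h import *
s=read_state(); print(s['time_s'],s['position'],s['gripper_width'],s['contact_force'],s['moment']); print(go([.567,.0953,.035],-81.6))
E
```

```text
3.7 [0.56670765 0.09497232 0.03541681] 0.00010090132997441536 [-0.40494111 -0.35247533  0.24937268] [0.00401859 0.0303457  0.03219075]
[array([-0.003, -0.001,  0.003]), array([-1.000e-04,  0.000e+00, -1.706e-01])]
```

The fingers shut completely, so they missed the bar. I'll look.

```bash
python3 - <<'E'
from h import *
import pickle
c=capture('wrist'); pickle.dump(c,open('w2.pkl','wb')); t=capture('top'); s=capture('side'); pickle.dump((t,s),open('ts2.pkl','wb'))
print(read_state()['gripper_width'])
a=cv2.resize(c['frame'][40:400,100:540],None,fx=1,fy=1)
b=cv2.resize(s['frame'][200:290,250:340],None,fx=4,fy=4)
cv2.imwrite('pics/w2.png',np.hstack([a,b])[:,:,::-1])
E
```

```text
0.0003107950745618085
```

View pics/w2.png

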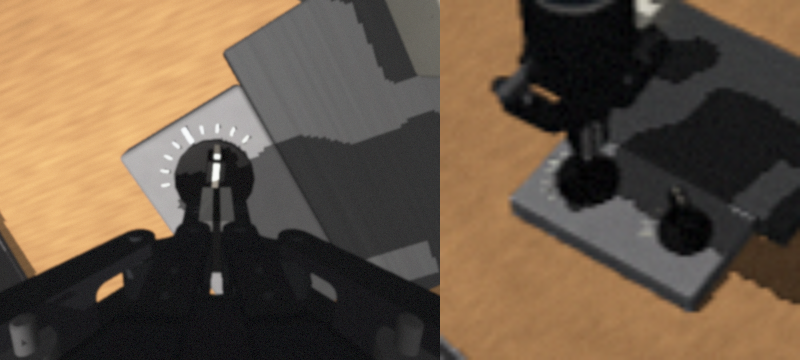

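```bash
python3 - <<'E'
from h import *
import pickle
c=pickle.load(open('w2.pkl','rb')); s=read_state()
print('TCP px',pix(c,s['position']),'grasp',pix(c,s['position']+[0,0,.019]))
th=np.radians(-24); d=np.array([np.cos(th),np.sin(th),0]); n=np.array([-d[1],d[0],0]); o=np.array([.567,.0953,.052])
for a in(-.019,0,.019): print(a,pix(c,o+a*d+.005*n),pix(c,o+a*d-.005*n))
cv2.imwrite('pics/w3.png',cv2.resize(c['frame'][150:350,240:400,::-1],None,fx=3,fy=3,interpolation=cv2.INTER_CUBIC))
E
```

```text
TCP px (np.float64(315.44400848966325), np.float64(224.60967151759476)) grasp (np.float64(315.3433438003237), np.float64(238.2351785620055))
-0.019 (np.float64(304.0359046089588), np.float64(268.800366746397)) (np.float64(322.7925677117081), np.float64(269.30528597376883))
0 (np.float64(304.75065706612196), np.float64(235.7462323883846)) (np.float64(324.08270871707253), np.float64(236.28105445356553))
0.019 (np.float64(305.5106951453495), np.float64(200.59783865259587)) (np.float64(325.45455433085095), np.float64(201.16539890039954))
```

View pics/w3.png

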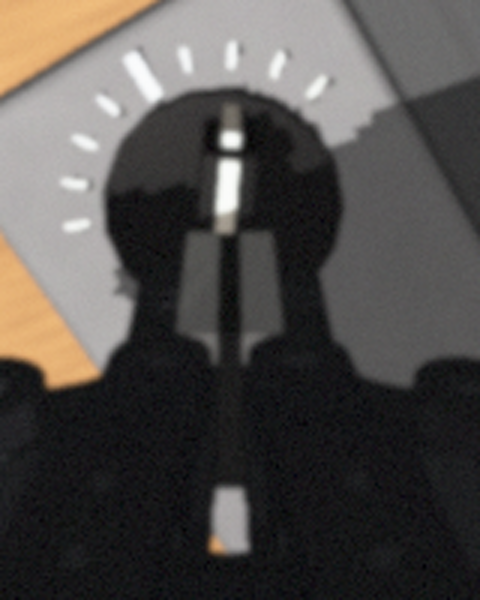

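>>> apply_moves --increments '[{"offset":[0,0,0],"rot":[0,0,-0.03]},{"offset":[0,0,0],"rot":[0,0,-0.06]},{"offset":[0,0,0],"rot":[0,0,-0.06]}]'

```text
time_s: 4.15
position: [0.5666, 0.0949, 0.0352]
orientation: [1.987, -2.433, -0.0]
contact_force: [0.5, 0.4, 0.4]
gripper_width: -0.0002
```

```bash
python3 - <<'E'
from h import *
import pickle
s=read_state(); print(s['moment'],s['contact_force'],s['gripper_width'])
c=capture('wrist'); pickle.dump(c,open('w4.pkl','wb'))
cv2.imwrite('pics/w4.png',cv2.resize(c['frame'][150:350,240:400,::-1],None,fx=3,fy=3,interpolation=cv2.INTER_CUBIC))
E
```

```text
[ 0.02604694 -0.03670634 -0.00576352] [0.51503638 0.44958456 0.38245665] -0.0002193364111696233
```

View pics/w4.png

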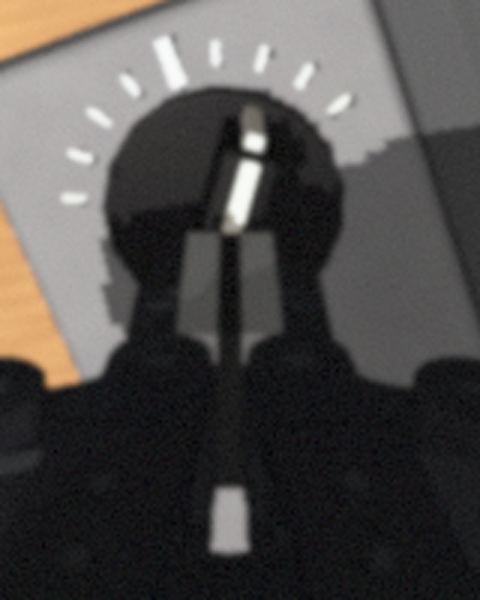

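The knob did not turn: the pads are shut behind the bar's rear end, though the numbers say otherwise. I'll check where the fingertips appear against the projected TCP in the fixed views.

```bash
python3 - <<'E'
from h import *
import pickle
t,s=pickle.load(open('ts2.pkl','rb')); c=pickle.load(open('w2.pkl','rb')); st=read_state(); p=st['position']
print('side TCP',pix(s,p),'top TCP',pix(t,p),'knob side',pix(s,[.567,.095,.028]),'wrist knob centre ray',ray(c,314,213,.028), 'side knob ray',ray(s,250+(588-440)/4,245,.028))
print(R.from_rotvec(st['orientation']).as_matrix().round(3).tolist())
a=cv2.resize(s['frame'][215:265,260:320],None,fx=8,fy=8,interpolation=cv2.INTER_CUBIC)
b=cv2.resize(t['frame'][160:260,255:335],None,fx=4,fy=4,interpolation=cv2.INTER_CUBIC)
for im,cam,(x0,y0),k in((a,s,(260,215),8),(b,t,(255,160),4)):
    for q,col in((p,(255,0,0)),([.567,.095,.028],(0,255,0))):
        u,v=pix(cam,q); cv2.circle(im,(int((u-x0)*k),int((v-y0)*k)),3,col,-1)
cv2.imwrite('pics/w5.png',np.hstack([a,b])[:,:,::-1])
E
```

```text
side TCP (np.float64(287.23315040457925), np.float64(242.0915270546463)) top TCP (np.float64(287.28365324669727), np.float64(195.57987978477547)) knob side (np.float64(287.22503169635485), np.float64(243.55254341946727)) wrist knob centre ray [0.57102188 0.09406099 0.028     ] side knob ray [0.56376701 0.09923457 0.028     ]
[[-0.201, -0.98, -0.0], [-0.98, 0.201, 0.0], [0.0, 0.0, -1.0]]
```

View pics/w5.png

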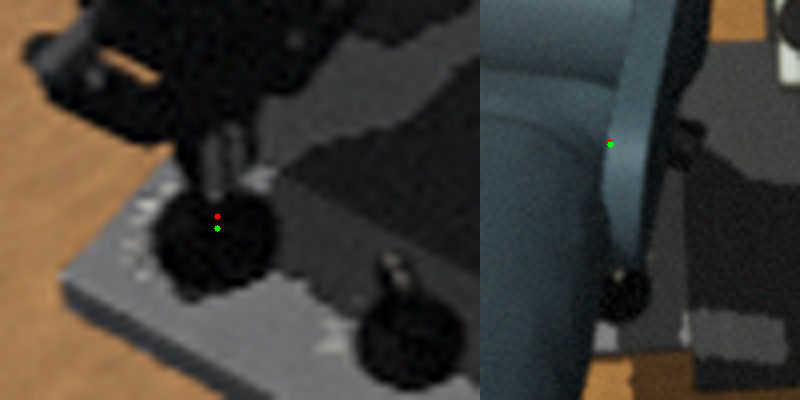

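In the side view the shut fingertips end about 15 mm above the reported TCP (red mark), so they closed just over the bar. I'll reopen, turn back and descend in small steps, watching the force.

>>> apply_moves --increments '[{"offset":[0,0,0],"rot":[0,0,0.04]},{"offset":[0,0,0],"rot":[0,0,0.067]},{"offset":[0,0,0],"rot":[0,0,0.067]},{"offset":[0,0,0],"rot":[0,0,0.067]}]' --fingers 0.5

```text
time_s: 4.6
position: [0.5666, 0.0949, 0.0352]
orientation: [1.722, -2.628, -0.0]
contact_force: [0.1, 0.9, 0.4]
gripper_width: 0.0426
```

>>> apply_moves --increments '[{"offset":[0,0,0.02],"rot":[0,0,0]},{"offset":[0,0,0.03],"rot":[0,0,0]},{"offset":[0,0,0.03],"rot":[0,0,0]}]'

```text
time_s: 4.9
position: [0.5663, 0.0949, 0.0303]
orientation: [1.721, -2.628, -0.001]
contact_force: [-0.3, 0.1, 0.2]
gripper_width: 0.0427
```

>>> apply_moves --increments '[{"offset":[0,0,0.015],"rot":[0,0,0]},{"offset":[0,0,0.015],"rot":[0,0,0]}]'

```text
time_s: 5.1
position: [0.5664, 0.0949, 0.0281]
orientation: [1.721, -2.628, -0.001]
contact_force: [-1.0, 0.9, -0.0]
gripper_width: 0.0428
```

>>> apply_moves --increments '[{"offset":[0,0,0.015],"rot":[0,0,0]},{"offset":[0,0,0.015],"rot":[0,0,0]}]'

```text
time_s: 5.3
position: [0.5664, 0.0949, 0.0259]
orientation: [1.721, -2.628, -0.001]
contact_force: [0.0, 0.0, 1.1]
gripper_width: 0.0426
```

>>> apply_moves --increments '[{"offset":[0,0,0.015],"rot":[0,0,0]},{"offset":[0,0,0.02],"rot":[0,0,0]},{"offset":[0,0,0.02],"rot":[0,0,0]}]'

```text
time_s: 5.6
position: [0.5665, 0.0949, 0.023]
orientation: [1.721, -2.628, -0.0]
contact_force: [0.2, 0.1, -0.3]
gripper_width: 0.0427
```

>>> apply_moves --increments '[{"offset":[0,0,0.02],"rot":[0,0,0]},{"offset":[0,0,0.02],"rot":[0,0,0]}]'

```text
time_s: 5.8
position: [0.5663, 0.0949, 0.0198]
orientation: [1.721, -2.628, -0.001]
contact_force: [-0.1, 1.4, -0.8]
gripper_width: 0.0429
```

>>> apply_moves --increments '[{"offset":[0,0,0],"rot":[0,0,0]},{"offset":[0,0,0],"rot":[0,0,0]},{"offset":[0,0,0],"rot":[0,0,0]},{"offset":[0,0,0],"rot":[0,0,0]},{"offset":[0,0,0],"rot":[0,0,0]},{"offset":[0,0,0],"rot":[0,0,0]}]' --fingers 0 --grip_force 40

```text
time_s: 6.4
position: [0.567, 0.0962, 0.0205]
orientation: [-1.719, 2.627, 0.002]
contact_force: [1.6, 5.5, -0.1]
gripper_width: 0.0082
```

```bash
python3 - <<'E'
from h import *
import pickle
s=read_state(); print(s['position'],s['moment'],s['contact_force'],s['gripper_width'])
s2=capture('side'); c=capture('wrist'); t=capture('top');pickle.dump((s2,c),open('w6.pkl','wb'))
a=cv2.resize(s2['frame'][215:265,260:320],None,fx=8,fy=8,interpolation=cv2.INTER_CUBIC)
b=cv2.resize(c['frame'][150:350,240:400],None,fx=2,fy=2,interpolation=cv2.INTER_CUBIC)
u,v=pix(s2,s['position']); cv2.circle(a,(int((u-260)*8),int((v-215)*8)),3,(255,0,0),-1)
cv2.imwrite('pics/w6.png',np.hstack([a,b])[:,:,::-1])
E
```

```text
[0.56699165 0.0961851  0.02051876] [ 0.79890409 -0.10235341 -0.02903966] [ 1.55950841  5.46344014 -0.07377178] 0.008203238099561376
```

View pics/w6.png

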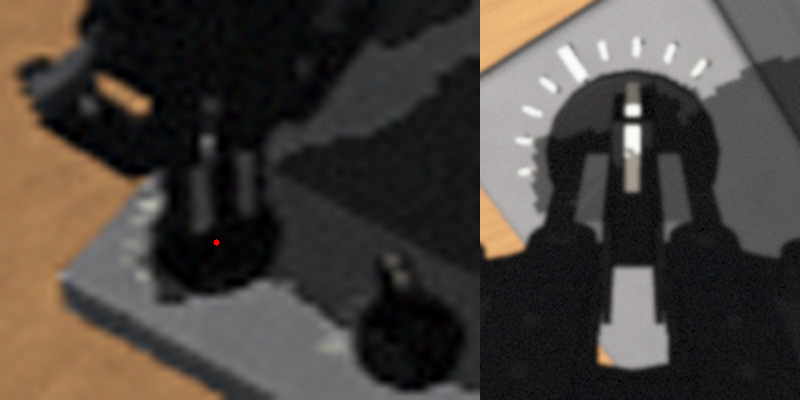

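The bar is now gripped: width 8 mm and the pads straddle it. The real fingertips sit about 17 mm behind the reported TCP, and I'll allow for that from here on. Turning anticlockwise.

>>> apply_moves --increments '[{"offset":[0,0,0],"rot":[0,0,-0.045]},{"offset":[0,0,0],"rot":[0,0,-0.09]},{"offset":[0,0,0],"rot":[0,0,-0.135]},{"offset":[0,0,0],"rot":[0,0,-0.178]},{"offset":[0,0,0],"rot":[0,0,-0.178]},{"offset":[0,0,0],"rot":[0,0,-0.178]}]'

```text
time_s: 7.15
position: [0.5669, 0.0954, 0.0205]
orientation: [-2.376, 2.054, -0.0]
contact_force: [0.6, 3.2, 0.7]
gripper_width: 0.0087
```

>>> apply_moves --increments '[{"offset":[0,0,0],"rot":[0,0,0]},{"offset":[0,0,0],"rot":[0,0,0]},{"offset":[0,0,0],"rot":[0,0,0]},{"offset":[0,0,0],"rot":[0,0,0]}]' --fingers 0.5

```text
time_s: 7.55
position: [0.5666, 0.0947, 0.0202]
orientation: [2.379, -2.052, -0.0]
contact_force: [1.3, -0.9, -0.2]
gripper_width: 0.0428
```

>>> apply_moves --increments '[{"offset":[0,0,-0.3],"rot":[0,0,0]},{"offset":[0,0,-0.6],"rot":[0,0,0]},{"offset":[0,0,-0.9],"rot":[0,0,0]},{"offset":[0,0,-1],"rot":[0,0,0]},{"offset":[0,0,-1],"rot":[0,0,0]}]'

```text
time_s: 8.05
position: [0.5686, 0.0948, 0.1734]
orientation: [-2.376, 2.049, -0.008]
contact_force: [-0.3, 0.6, -0.3]
gripper_width: 0.0426
```

```bash
python3 - <<'E'
from h import *
import pickle
s=read_state(); print(s['time_s'],s['position'],s['moment'],s['contact_force'],s['gripper_width'])
c=capture('wrist'); t=capture('top'); pickle.dump((c,t),open('w7.pkl','wb'))
u,v=map(int,pix(c,[.567,.095,.04])); print(u,v)
cv2.imwrite('pics/w7.png',np.hstack([cv2.resize(c['frame'][v-60:v+60,u-60:u+60],(480,480)),cv2.resize(t['frame'][140:280,390:510],None,fx=2.5,fy=2.5)[:350].copy() if 0 else cv2.resize(t['frame'][150:280,390:510],(300,480))])[:,:,::-1])
E
```

```text
8.05 [0.56855461 0.09478381 0.17344615] [-0.01109159  0.0089782   0.00044589] [-0.2913254   0.63539594 -0.27758502] 0.04258962537870372
315 176
```

View pics/w7.png

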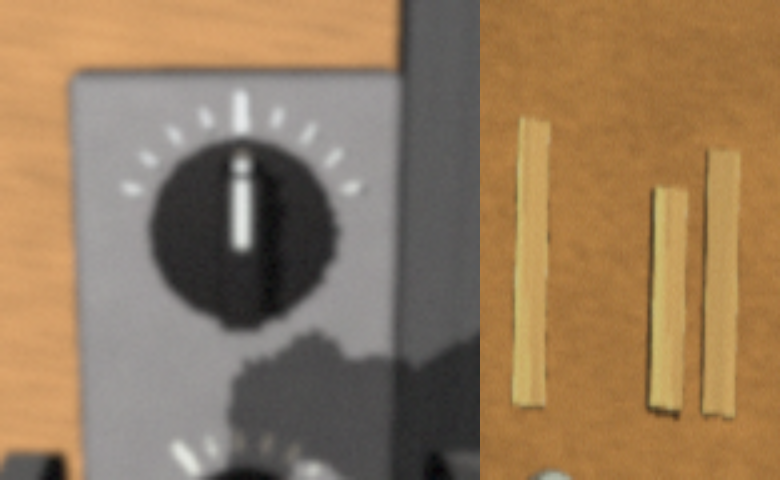

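The zero pointer is exactly at the long mark, and the strips have not moved. Next I'll go above the grip point of the 18 mm strip.

>>> apply_moves --increments '[{"offset":[0.886,0.328,0],"rot":[0,0,0]},{"offset":[0.886,0.328,0],"rot":[0,0,0]},{"offset":[0.886,0.328,0],"rot":[0,0,0]}]' --fingers 0.43

```text
time_s: 8.45
position: [0.5351, -0.0449, 0.1669]
orientation: [2.378, -2.049, -0.008]
contact_force: [0.6, 1.1, -0.6]
gripper_width: 0.037
```

>>> apply_moves --increments '[{"offset":[0.886,0.328,0],"rot":[0,0,0]},{"offset":[0.886,0.328,0],"rot":[0,0,0]},{"offset":[0.886,0.328,0],"rot":[0,0,0]}]'

```text
time_s: 8.75
position: [0.5061, -0.1838, 0.167]
orientation: [2.378, -2.052, -0.008]
contact_force: [0.8, 0.2, 0.6]
gripper_width: 0.0366
```

>>> apply_moves --increments '[{"offset":[0.886,0.328,0],"rot":[0,0,0.049]},{"offset":[0.886,0.328,0],"rot":[0,0,0.049]},{"offset":[0.886,0.328,0],"rot":[0,0,0.049]},{"offset":[0.886,0.328,0],"rot":[0,0,0.049]},{"offset":[0.886,0.328,0],"rot":[0,0,0.049]}]'

```text
time_s: 9.25
position: [0.4779, -0.3207, 0.1672]
orientation: [-2.212, 2.23, 0.008]
contact_force: [-0.2, -0.2, -0.1]
gripper_width: 0.0367
```

```bash
cat >> h.py <<'E'
def strips(c,zs,thr=(150,118),amin=300,box=None):
    """wood-strip rectangles; zs top heights to try"""
    f=cv2.GaussianBlur(c['frame'],(3,3),0).astype(int); m=((f[:,:,1]*1.0/f[:,:,0]>.745)&(f[:,:,0]>125)&(f[:,:,2]*1.0/f[:,:,0]<.62)).astype(np.uint8)
    if box: k=np.zeros_like(m); k[box[1]:box[3],box[0]:box[2]]=1; m&=k
    m=cv2.morphologyEx(m,cv2.MORPH_OPEN,np.ones((3,3),np.uint8))
    for k in cv2.findContours(m,cv2.RETR_EXTERNAL,cv2.CHAIN_APPROX_NONE)[0]:
        if cv2.contourArea(k)<amin: continue
        b=cv2.boxPoints(cv2.minAreaRect(k))
        for z in zs:
            w=np.array([ray(c,u,v,z)[:2] for u,v in b]); l=[np.linalg.norm(w[i]-w[(i+1)%4]) for i in range(2)]
            if min(l)<.02 or min(l)>.05: continue
            e=w[1]-w[0] if l[0]>l[1] else w[2]-w[1]
            e=e if e[0]>0 else -e
            print('z',z,'c',w.mean(0).round(4),'len',np.round(l,4),'ang',np.degrees(np.arctan2(e[1],e[0])).round(1),'px',b.round(0).tolist())
E
python3 - <<'E'
from h import *
import pickle
s=read_state(); print(s['time_s'],s['position'],s['gripper_width'],np.degrees(s['qpos']).round(0))
c=capture('wrist'); pickle.dump(c,open('w8.pkl','wb')); save(c,'w8'); strips(c,(.018,.01))
print(go([.482,-.321,.03],-90.3))
E
```

```text
9.25 [ 0.47789614 -0.32070292  0.16722776] 0.03668569840043359 [-45.   7. 102.   0.  72.  45.]
z 0.018 c [ 0.5264 -0.3163] len [0.0419 0.1486] ang 1.0 px [[288.0, 40.0], [334.0, 40.0], [335.0, 195.0], [290.0, 195.0]]
z 0.01 c [ 0.526  -0.3161] len [0.0429 0.1523] ang 1.0 px [[288.0, 40.0], [334.0, 40.0], [335.0, 195.0], [290.0, 195.0]]
z 0.018 c [ 0.5421 -0.3733] len [0.171  0.0413] ang -2.3 px [[343.0, 189.0], [353.0, 5.0], [399.0, 8.0], [389.0, 192.0]]
z 0.01 c [ 0.542  -0.3746] len [0.1754 0.0424] ang -2.3 px [[343.0, 189.0], [353.0, 5.0], [399.0, 8.0], [389.0, 192.0]]
z 0.018 c [ 0.5386 -0.1976] len [0.039  0.1887] ang 2.9 px [[154.0, 5.0], [196.0, -1.0], [225.0, 200.0], [182.0, 206.0]]
z 0.01 c [ 0.5384 -0.1944] len [0.04   0.1934] ang 2.9 px [[154.0, 5.0], [196.0, -1.0], [225.0, 200.0], [182.0, 206.0]]
[array([ 0.01 , -0.027,  0.918]), array([ 0.001 ,  0.0011, -0.0004])]
```

View pics/w8.png

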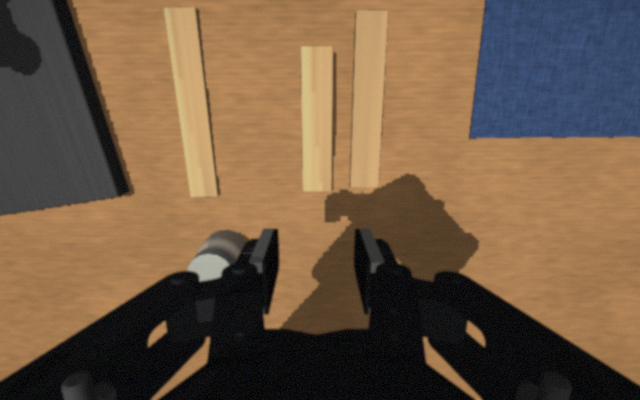

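Wrist view: the 18 mm strip's top spans columns 302–333 and rows 46–191, the 10 mm strip columns 350–386, the 6 mm strip is at (190,100), and the jar is left of the fingers.

```bash
python3 - <<'E'
from h import *
import pickle
c=pickle.load(open('w8.pkl','rb'))
for n,z,ps in(('18',.018,[(302,46),(333,46),(332,191),(304,191)]),('10',.010,[(357,11),(387,11),(380,187),(350,186)]),('6',.006,[(165,9),(197,8),(217,195),(190,197)])):
    w=np.array([ray(c,*p,z)[:2] for p in ps]); print(n,w.round(4).tolist(),w.mean(0).round(4))
E
```

```text
18 [[0.5956, -0.3079], [0.5954, -0.3366], [0.4562, -0.3364], [0.4564, -0.3072]] [ 0.5259 -0.322 ]
10 [[0.6262, -0.3589], [0.626, -0.3866], [0.4581, -0.3878], [0.4594, -0.3559]] [ 0.5424 -0.3723]
6 [[0.6306, -0.1798], [0.6312, -0.2099], [0.4492, -0.2118], [0.4471, -0.1821]] [ 0.5395 -0.1959]
```

>>> apply_moves --increments '[{"offset":[0,-0.023,0.3],"rot":[0.001,0.001,0]},{"offset":[0,-0.023,0.6],"rot":[0.001,0.001,0]},{"offset":[0,-0.023,0.85],"rot":[0.001,0.001,0]},{"offset":[0,-0.023,0.95],"rot":[0.001,0.001,0]},{"offset":[0,-0.023,0.95],"rot":[0.001,0.001,0]}]'

```text
time_s: 9.8
position: [0.4815, -0.3184, 0.025]
orientation: [-2.216, 2.226, 0.003]
contact_force: [-0.0, 0.2, 0.3]
gripper_width: 0.0368
```

>>> apply_moves --increments '[{"offset":[0,0,0.1],"rot":[0,0,0]},{"offset":[0,0,0.16],"rot":[0,0,0]},{"offset":[0,0,0.18],"rot":[0,0,0]},{"offset":[0,0,0.18],"rot":[0,0,0]}]'

```text
time_s: 10.2
position: [0.483, -0.3214, 0.0008]
orientation: [2.215, -2.228, 0.007]
contact_force: [-0.8, 0.3, 0.1]
gripper_width: 0.0373
```

>>> apply_moves --increments '[{"offset":[0,0,0.02],"rot":[0,0,0]},{"offset":[0,0,0.02],"rot":[0,0,0]}]'

```text
time_s: 10.4
position: [0.483, -0.3215, -0.0021]
orientation: [2.215, -2.228, 0.008]
contact_force: [-0.1, 0.2, -0.4]
gripper_width: 0.0366
```

>>> apply_moves --increments '[{"offset":[0,0,0.02],"rot":[0,0,0]},{"offset":[0,0,0.02],"rot":[0,0,0]}]'

```text
time_s: 10.6
position: [0.4827, -0.3212, -0.0055]
orientation: [2.215, -2.228, 0.006]
contact_force: [0.1, 0.6, -0.1]
gripper_width: 0.0368
```

>>> apply_moves --increments '[{"offset":[0,0,0.02],"rot":[0,0,0]},{"offset":[0,0,0.02],"rot":[0,0,0]}]'

```text
time_s: 10.8
position: [0.4827, -0.3211, -0.0087]
orientation: [2.215, -2.228, 0.006]
contact_force: [-0.2, 0.1, -0.5]
gripper_width: 0.0367
```

>>> apply_moves --increments '[{"offset":[0,0,0.02],"rot":[0,0,0]},{"offset":[0,0,0.02],"rot":[0,0,0]}]'

```text
time_s: 11.0
position: [0.4827, -0.3211, -0.0117]
orientation: [2.215, -2.228, 0.006]
contact_force: [-1.3, 0.7, -0.5]
gripper_width: 0.0368
```

>>> apply_moves --increments '[{"offset":[0,0,0.013],"rot":[0,0,0]},{"offset":[0,0,0.013],"rot":[0,0,0]}]'

```text
time_s: 11.2
position: [0.4828, -0.3212, -0.0135]
orientation: [2.215, -2.228, 0.006]
contact_force: [0.8, -0.3, -0.3]
gripper_width: 0.037
```

>>> apply_moves --increments '[{"offset":[0,0,0],"rot":[0,0,0]},{"offset":[0,0,0],"rot":[0,0,0]},{"offset":[0,0,0],"rot":[0,0,0]},{"offset":[0,0,0],"rot":[0,0,0]}]' --fingers 0 --grip_force 60

```text
time_s: 11.6
position: [0.4831, -0.3215, -0.013]
orientation: [2.215, -2.228, 0.008]
contact_force: [-0.2, -1.2, 1.6]
gripper_width: 0.028
```

>>> apply_moves --increments '[{"offset":[0,0,0],"rot":[0,0,0]},{"offset":[0,0,-0.1],"rot":[0,0,0]},{"offset":[0,0,-0.35],"rot":[0,0,0]},{"offset":[0,0,-0.55],"rot":[0,0,0]},{"offset":[0,0,-0.55],"rot":[0,0,0]}]'

```text
time_s: 12.1
position: [0.4854, -0.3237, 0.0751]
orientation: [-2.215, 2.228, -0.022]
contact_force: [0.3, -0.4, -0.6]
gripper_width: 0.0275
```

```bash
python3 - <<'E'
from h import *
import pickle
s=read_state(); print(s['time_s'],s['position'],s['gripper_width'],s['contact_force'],s['moment'])
g=np.array([.614,-.0153]); y=np.radians(8.4); Rg=np.array([[np.cos(y),-np.sin(y)],[np.sin(y),np.cos(y)]])
for x in(-.175,-.098): p=g+Rg@[x,0]; print(x,p.round(4),go([*p,.09],-81.6))
c=capture('wrist'); pickle.dump(c,open('w9.pkl','wb')); save(c,'w9'); t=capture('top'); save(t,'t9')
E
```

```text
12.1 [ 0.48542609 -0.32365382  0.07512814] 0.027480354339692287 [ 0.29742503 -0.37547378 -0.60215845] [-0.0031018   0.00182666  0.03882154]
-0.175 [ 0.4409 -0.0409] [array([-1.882,  0.307, -0.121]), array([-0.003 , -0.0034, -0.0486])]
-0.098 [ 0.5171 -0.0296] [array([-1.96 , -0.2  , -0.117]), array([-0.003 , -0.0034, -0.0486])]
```

Strip gripped (width 27.5 mm). I'm carrying it to the gauge's front.

>>> apply_moves --increments '[{"offset":[-0.94,0.153,0],"rot":[0,0,0]},{"offset":[-0.94,0.153,0],"rot":[0,0,0]},{"offset":[-0.94,0.153,0],"rot":[0,0,0]},{"offset":[-0.94,0.153,0],"rot":[0,0,0]}]'

```text
time_s: 12.6
position: [0.4572, -0.1743, 0.0658]
orientation: [2.219, -2.223, -0.005]
contact_force: [-0.3, -0.5, -1.3]
gripper_width: 0.0282
```

>>> apply_moves --increments '[{"offset":[-0.94,0.153,0],"rot":[-0.003,-0.003,-0.049]},{"offset":[-0.94,0.153,0],"rot":[-0.003,-0.003,-0.049]},{"offset":[-0.94,0.153,0],"rot":[-0.003,-0.003,-0.049]},{"offset":[-0.94,0.153,0],"rot":[-0.003,-0.003,-0.049]},{"offset":[-0.94,0.153,0],"rot":[-0.003,-0.003,-0.049]}]'

```text
time_s: 13.1
position: [0.4378, -0.0383, 0.0674]
orientation: [2.38, -2.048, -0.016]
contact_force: [-0.4, -1.0, -1.0]
gripper_width: 0.0281
```

```bash
python3 - <<'E'
from h import *
s=read_state(); print(s['time_s'],s['position'],s['gripper_width'])
g=np.array([.614,-.0153]); y=np.radians(8.4); Rg=np.array([[np.cos(y),-np.sin(y)],[np.sin(y),np.cos(y)]])
for x,z in((-.175,.0205),(-.096,.0085)): p=g+Rg@[x,0]; print(x,p.round(4),go([*p,z],-81.6))
c=capture('wrist'); save(c,'w10')
E
```

```text
13.1 [ 0.43782702 -0.03825702  0.06740149] 0.028080764436531253
-0.175 [ 0.4409 -0.0409] [array([ 0.022, -0.02 ,  0.312]), array([0.0024, 0.0022, 0.0009])]
-0.096 [ 0.519  -0.0293] [array([ 0.024, -0.547,  0.388]), array([0.0024, 0.0022, 0.0009])]
```

View pics/w10.png

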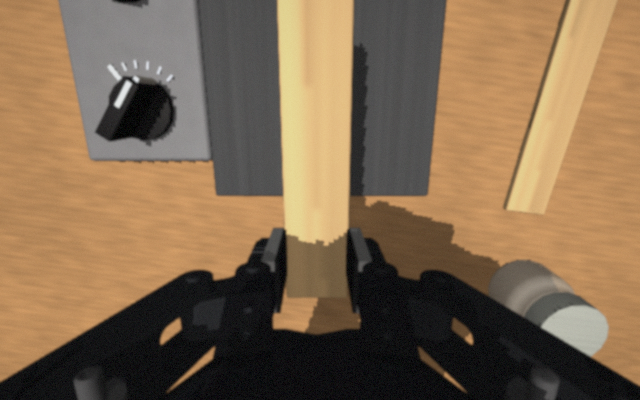

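The strip is held straight and lined up with the plate (plate front edge at columns 217–428, strip at 317). The power knob is unchanged: its pointer is still about 67° from its mark. Lower, insert and set down.

>>> apply_moves --increments '[{"offset":[0.022,-0.02,0.2],"rot":[0.002,0.002,0.001]},{"offset":[0.022,-0.02,0.3],"rot":[0.002,0.002,0.001]},{"offset":[0.022,-0.02,0.3],"rot":[0.002,0.002,0.001]}]'

```text
time_s: 13.45
position: [0.4398, -0.0421, 0.021]
orientation: [2.372, -2.057, -0.008]
contact_force: [-0.7, -0.1, -0.9]
gripper_width: 0.0278
```

>>> apply_moves --increments '[{"offset":[0,-0.2,0],"rot":[0,0,0]},{"offset":[0,-0.4,0],"rot":[0,0,0]},{"offset":[0,-0.527,0],"rot":[0,0,0]},{"offset":[0,-0.527,0],"rot":[0,0,0]},{"offset":[0,-0.527,0],"rot":[0,0,0]}]'

```text
time_s: 13.95
position: [0.5199, -0.0307, 0.0235]
orientation: [-2.375, 2.056, 0.0]
contact_force: [-0.5, -0.4, -1.7]
gripper_width: 0.0277
```

```bash
cat >> h.py <<'E'
G=np.array([.614,-.0153]); GY=np.radians(8.4); RG=np.array([[np.cos(GY),-np.sin(GY)],[np.sin(GY),np.cos(GY)]])
def gg(x,z,y=0): p=G+RG@[x,y]; return go([*p,z],-81.6)
def st():
    s=read_state(); print(round(s['time_s'],2),s['position'].round(4),'w',s['gripper_width'].round(4),'F',s['contact_force'].round(1),'gauge xy',(RG.T@(s['position'][:2]-G)).round(4))
E
python3 -c "
from h import *
st(); print(gg(-.096,.0085))"
```

```text
Traceback (most recent call last):
  File "h.py", line 39, in st
    s=read_state(); print(round(s['time_s'],2),s['position'].round(4),'w',s['gripper_width'].round(4),'F',s['contact_force'].round(1),'gauge xy',(RG.T@(s['position'][:2]-G)).round(4))
                                                                          ^^^^^^^^^^^^^^^^^^^^^^^^
AttributeError: 'float' object has no attribute 'round'
```

>>> apply_moves --increments '[{"offset":[-0.01,0,0.04],"rot":[0,0,0]},{"offset":[-0.01,0,0.08],"rot":[0,0,0]},{"offset":[-0.01,0,0.08],"rot":[0,0,0]}]'

```text
time_s: 14.25
position: [0.518, -0.0283, 0.01]
orientation: [2.375, -2.055, -0.004]
contact_force: [-0.8, 0.1, -0.0]
gripper_width: 0.0281
```

>>> apply_moves --increments '[{"offset":[0,0,0.013],"rot":[0,0,0]},{"offset":[0,0,0.013],"rot":[0,0,0]}]'

```text
time_s: 14.45
position: [0.5195, -0.0285, 0.0093]
orientation: [-2.376, 2.055, 0.0]
contact_force: [-0.7, -0.8, 0.3]
gripper_width: 0.0278
```

```bash
sed -i "s/s\['gripper_width'\].round(4)/round(s['gripper_width'],4)/" h.py; python3 -c "
from h import *
st(); print(gg(-.096,.0085))"
```

```text
14.45 [ 0.5195 -0.0285  0.0093] w 0.0278 F [-0.7 -0.8  0.3] gauge xy [-0.0954  0.0007]
[array([0.005, 0.004, 0.005]), array([-0.    ,  0.0001, -0.0006])]
```

>>> apply_moves --increments '[{"offset":[0,0,0],"rot":[0,0,0]},{"offset":[0,0,0],"rot":[0,0,0]},{"offset":[0,0,0],"rot":[0,0,0]},{"offset":[0,0,0],"rot":[0,0,0]}]' --fingers 0.55

```text
time_s: 14.85
position: [0.5198, -0.0285, 0.0094]
orientation: [-2.376, 2.055, -0.0]
contact_force: [-0.0, -0.2, -0.9]
gripper_width: 0.0468
```

>>> apply_moves --increments '[{"offset":[0,0,-0.3],"rot":[0,0,0]},{"offset":[0,0,-0.6],"rot":[0,0,0]},{"offset":[0,0,-0.9],"rot":[0,0,0]},{"offset":[0,0,-1],"rot":[0,0,0]}]'

```text
time_s: 15.25
position: [0.5225, -0.0292, 0.1649]
orientation: [-2.373, 2.052, -0.013]
contact_force: [0.7, -0.1, 0.5]
gripper_width: 0.0471
```

>>> apply_moves --increments '[{"offset":[0,0,-0.2],"rot":[0,0,0]},{"offset":[0,-0.2,-0.2],"rot":[0,0,0]},{"offset":[0,-0.4,-0.2],"rot":[0,0,0]},{"offset":[0,-0.63,-0.2],"rot":[0,0,0]},{"offset":[0,-0.63,-0.2],"rot":[0,0,0]},{"offset":[0,-0.63,-0.2],"rot":[0,0,0]}]' --fingers 0

```text
time_s: 15.85
position: [0.6127, -0.0147, 0.188]
orientation: [2.376, -2.054, -0.003]
contact_force: [0.0, 0.3, 0.4]
gripper_width: 0.0002
```

```bash
python3 -c "
from h import *
import pickle
st(); print(gg(0,.145)); t=capture('top'); c=capture('wrist'); s=capture('side'); pickle.dump((t,c,s),open('p1.pkl','wb'))
strips(t,(.018+.022,.006,.01),box=(300,150,510,280))"
```

```text
15.85 [ 0.6127 -0.0147  0.188 ] w 0.0002 F [0.  0.3 0.4] gauge xy [-0.0012  0.0008]
[array([ 0.006, -0.008,  0.287]), array([ 0.0006,  0.0003, -0.0005])]
z 0.039999999999999994 c [ 0.5365 -0.3611] len [0.1679 0.0329] ang -0.7 px [[478.0, 263.0], [480.0, 190.0], [494.0, 190.0], [492.0, 263.0]]
z 0.006 c [ 0.5428 -0.3726] len [0.1734 0.034 ] ang -0.7 px [[478.0, 263.0], [480.0, 190.0], [494.0, 190.0], [492.0, 263.0]]
z 0.01 c [ 0.5421 -0.3713] len [0.1728 0.0338] ang -0.7 px [[478.0, 263.0], [480.0, 190.0], [494.0, 190.0], [492.0, 263.0]]
z 0.039999999999999994 c [ 0.5349 -0.1912] len [0.0324 0.1817] ang 2.7 px [[404.0, 181.0], [418.0, 181.0], [418.0, 260.0], [404.0, 260.0]]
z 0.006 c [ 0.5412 -0.197 ] len [0.0334 0.1877] ang 2.7 px [[404.0, 181.0], [418.0, 181.0], [418.0, 260.0], [404.0, 260.0]]
z 0.01 c [ 0.5405 -0.1963] len [0.0333 0.187 ] ang 2.7 px [[404.0, 181.0], [418.0, 181.0], [418.0, 260.0], [404.0, 260.0]]
```

>>> apply_moves --increments '[{"offset":[0.006,-0.008,0.15],"rot":[0,0,0]},{"offset":[0.006,-0.008,0.25],"rot":[0,0,0]},{"offset":[0.006,-0.008,0.28],"rot":[0,0,0]},{"offset":[0.006,-0.008,0.28],"rot":[0,0,0]}]'

```text
time_s: 16.4
position: [0.6135, -0.0155, 0.1463]
orientation: [2.375, -2.055, -0.003]
contact_force: [-0.6, 0.0, 0.0]
gripper_width: 0.0
```

>>> apply_moves --increments '[{"offset":[0,0,0.03],"rot":[0,0,0]},{"offset":[0,0,0.06],"rot":[0,0,0]},{"offset":[0,0,0.06],"rot":[0,0,0]}]'

```text
time_s: 16.7
position: [0.6142, -0.0155, 0.1379]
orientation: [-2.376, 2.055, 0.001]
contact_force: [0.6, 0.3, -0.0]
gripper_width: 0.0
```

>>> apply_moves --increments '[{"offset":[0,0,0.03],"rot":[0,0,0]},{"offset":[0,0,0.05],"rot":[0,0,0]},{"offset":[0,0,0.05],"rot":[0,0,0]}]'

```text
time_s: 17.0
position: [0.6148, -0.0156, 0.1308]
orientation: [-2.376, 2.055, -0.001]
contact_force: [0.5, 0.2, 1.5]
gripper_width: -0.0003
```

>>> apply_moves --increments '[{"offset":[0,0,0.02],"rot":[0,0,0]},{"offset":[0,0,0.02],"rot":[0,0,0]}]'

```text
time_s: 17.2
position: [0.6147, -0.0157, 0.1277]
orientation: [-2.376, 2.055, -0.001]
contact_force: [-0.3, 0.3, 2.9]
gripper_width: -0.0003
```

>>> apply_moves --increments '[{"offset":[0,0,0.02],"rot":[0,0,0]},{"offset":[0,0,0.04],"rot":[0,0,0]},{"offset":[0,0,0.04],"rot":[0,0,0]}]'

```text
time_s: 17.5
position: [0.6146, -0.0156, 0.1215]
orientation: [-2.376, 2.055, -0.0]
contact_force: [1.0, 0.4, 2.4]
gripper_width: -0.0002
```

>>> apply_moves --increments '[{"offset":[0,0,0.02],"rot":[0,0,0]},{"offset":[0,0,0.02],"rot":[0,0,0]}]'

```text
time_s: 17.7
position: [0.6145, -0.0156, 0.1185]
orientation: [-2.376, 2.055, -0.0]
contact_force: [0.7, 0.1, 2.3]
gripper_width: 0.0002
```

>>> apply_moves --increments '[{"offset":[0,0,0.02],"rot":[0,0,0]},{"offset":[0,0,0.02],"rot":[0,0,0]}]'

```text
time_s: 17.9
position: [0.6145, -0.0156, 0.1158]
orientation: [-2.376, 2.055, -0.0]
contact_force: [0.1, 0.1, 3.7]
gripper_width: -0.0001
```

```bash
python3 -c "
from h import *
import pickle
st(); s=capture('side');c=capture('wrist'); pickle.dump((s,c),open('p2.pkl','wb'))
print(pix(s,[.614,-.0153,.162]),pix(s,[.614,-.0153,.14]))"
```

```text
17.9 [ 0.6145 -0.0156  0.1158] w -0.0001 F [0.1 0.1 3.7] gauge xy [ 0.0005 -0.0004]
(np.float64(300.407904480513), np.float64(183.37688541848738)) (np.float64(300.5685267571329), np.float64(188.83808671432175))
```

>>> apply_moves --increments '[{"offset":[0,0,0.013],"rot":[0,0,0]},{"offset":[0,0,0.013],"rot":[0,0,0]}]'

```text
time_s: 18.2
position: [0.6146, -0.0157, 0.1157]
orientation: [-2.376, 2.055, 0.0]
contact_force: [-4.5, 0.5, 12.4]
gripper_width: -0.0001
```

>>> apply_moves --increments '[{"offset":[0,0,0.01],"rot":[0,0,0]},{"offset":[0,0,0.01],"rot":[0,0,0]}]'

```text
time_s: 18.4
position: [0.6147, -0.0157, 0.1156]
orientation: [2.376, -2.054, -0.0]
contact_force: [-8.7, 1.4, 18.6]
gripper_width: -0.0003
```

>>> apply_moves --increments '[{"offset":[0,0,0.01],"rot":[0,0,0]},{"offset":[0,0,0.01],"rot":[0,0,0]}]'

```text
time_s: 18.6
position: [0.6148, -0.0157, 0.1155]
orientation: [2.376, -2.054, -0.0]
contact_force: [-12.7, 0.6, 26.2]
gripper_width: 0.0004
```

The foot bottomed on the strip at TCP z 0.1157. That puts the shut tips 24 mm behind the reported TCP, if the strip lies flat. I'll ease off slightly and hold.

>>> apply_moves --increments '[{"offset":[0,0,-0.013],"rot":[0,0,0]},{"offset":[0,0,-0.013],"rot":[0,0,0]},{"offset":[0,0,-0.013],"rot":[0,0,0]},{"offset":[0,0,-0.013],"rot":[0,0,0]},{"offset":[0,0,-0.013],"rot":[0,0,0]},{"offset":[0,0,-0.013],"rot":[0,0,0]},{"offset":[0,0,-0.013],"rot":[0,0,0]},{"offset":[0,0,-0.013],"rot":[0,0,0]}]'

```text
time_s: 19.4
position: [0.6147, -0.0156, 0.1157]
orientation: [2.377, -2.055, 0.0]
contact_force: [-6.6, 0.7, 16.1]
gripper_width: -0.0005
```

```bash
python3 - <<'E'
from h import *
import pickle
st(); s=capture('side'); c=capture('wrist'); t=capture('top'); pickle.dump((s,c,t),open('p3.pkl','wb'))
a=cv2.resize(s['frame'][150:250,265:375],(528,480),interpolation=cv2.INTER_CUBIC)
f=c['frame'].copy(); b=cv2.resize(f,(270,169))
b2=cv2.resize(t['frame'][140:280,250:510],(270,145))
pad=np.zeros((480-169-145,270,3),np.uint8)
for z in(.162,.14):
    u,v=pix(s,[.614,-.0153,z]); cv2.circle(a,(int((u-265)*4.8),int((v-150)*4.8)),3,(255,0,0),-1)
cv2.imwrite('pics/p3.png',np.hstack([a,np.vstack([b,b2,pad])])[:,:,::-1])
E
```

```text
19.4 [ 0.6147 -0.0156  0.1157] w -0.0005 F [-6.6  0.7 16.1] gauge xy [ 0.0007 -0.0004]
```

View pics/p3.png

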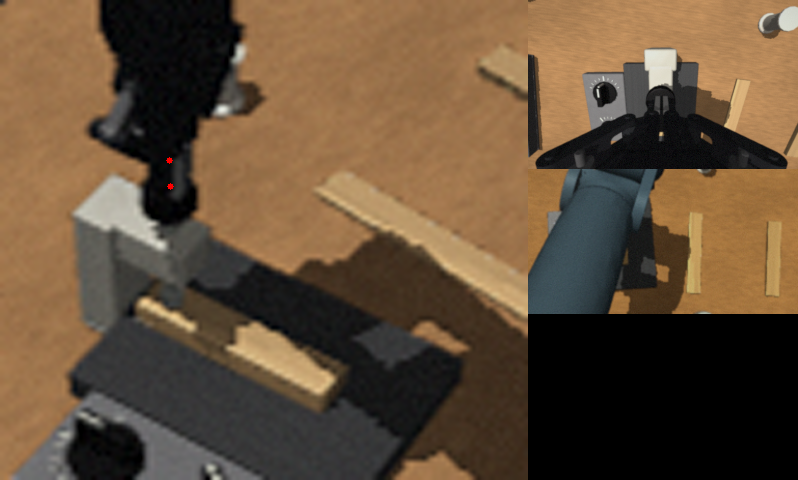

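The side view shows strip 18 flat on the plate with its end under the foot, and the foot rod on its top. Next I'll lift, move back, and re-grip the strip.

>>> apply_moves --increments '[{"offset":[0,0,-0.2],"rot":[0,0,0]},{"offset":[0,0,-0.4],"rot":[0,0,0]},{"offset":[0,0.3,-0.45],"rot":[0,0,0]},{"offset":[0,0.64,-0.45],"rot":[0,0,0]},{"offset":[0,0.64,-0.45],"rot":[0,0,0]},{"offset":[0,0.64,-0.45],"rot":[0,0,0]}]' --fingers 0.55

```text
time_s: 20.15
position: [0.518, -0.0293, 0.1793]
orientation: [2.375, -2.056, -0.002]
contact_force: [0.8, -0.1, 0.5]
gripper_width: 0.0468
```

>>> apply_moves --increments '[{"offset":[0,0,0.3],"rot":[0,0,0]},{"offset":[0,0,0.6],"rot":[0,0,0]},{"offset":[0,0,0.9],"rot":[0,0,0]},{"offset":[0,0,0.9],"rot":[0,0,0]}]'

```text
time_s: 20.55
position: [0.515, -0.028, 0.0389]
orientation: [2.372, -2.051, -0.019]
contact_force: [-0.9, -0.3, 0.0]
gripper_width: 0.047
```

```bash
python3 -c "
from h import *
st(); print(gg(-.096,.003))"
```

```text
20.55 [ 0.515  -0.028   0.0389] w 0.047 F [-0.9 -0.3  0. ] gauge xy [-0.0998  0.0019]
[array([ 0.014, -0.028,  0.239]), array([ 0.0039,  0.0018, -0.0006])]
```

>>> apply_moves --increments '[{"offset":[0,0,0.12],"rot":[0,0,0]},{"offset":[0,0,0.21],"rot":[0,0,0]},{"offset":[0,0,0.23],"rot":[0,0,0]},{"offset":[0,0,0.23],"rot":[0,0,0]}]'

```text
time_s: 20.95
position: [0.5202, -0.0295, 0.0115]
orientation: [-2.376, 2.054, -0.001]
contact_force: [0.2, 0.1, -0.3]
gripper_width: 0.0466
```

>>> apply_moves --increments '[{"offset":[0,0,0],"rot":[0,0,0]},{"offset":[0,0,0],"rot":[0,0,0]},{"offset":[0,0,0],"rot":[0,0,0]},{"offset":[0,0,0],"rot":[0,0,0]},{"offset":[0,0,-0.03],"rot":[0,0,0]},{"offset":[0,0,-0.06],"rot":[0,0,0]},{"offset":[0,0,-0.06],"rot":[0,0,0]}]' --fingers 0 --grip_force 70

```text
time_s: 21.65
position: [0.5201, -0.0296, 0.0207]
orientation: [-2.375, 2.054, -0.002]
contact_force: [0.1, 0.8, -1.0]
gripper_width: 0.0265
```

>>> apply_moves --increments '[{"offset":[0,0.2,0],"rot":[0,0,0]},{"offset":[0,0.4,0],"rot":[0,0,0]},{"offset":[0,0.6,0],"rot":[0,0,0]},{"offset":[0,0.65,-0.2],"rot":[0,0,0]},{"offset":[0,0.65,-0.5],"rot":[0,0,0]},{"offset":[0,0.65,-0.5],"rot":[0,0,0]}]'

```text
time_s: 22.25
position: [0.4271, -0.0451, 0.1006]
orientation: [-2.373, 2.052, -0.018]
contact_force: [1.1, 0.3, -0.8]
gripper_width: 0.0266
```

```bash
cat >> h.py <<'E'
T=np.array([.503,.355]); TY=np.radians(-1.2)
E
python3 -c "
from h import *
import pickle
st(); print(go([.46,.29,.1],-91.2))
c=capture('wrist'); pickle.dump(c,open('r1.pkl','wb')); t=capture('top'); pickle.dump(t,open('r1t.pkl','wb'))
strips(t,(.006,.01),box=(380,150,510,280))
strips(c,(.1,.12))"
```

```text
22.25 [ 0.4271 -0.0451  0.1006] w 0.0266 F [ 1.1  0.3 -0.8] gauge xy [-0.1893 -0.0022]
[array([-2.179, -0.539, -0.003]), array([-0.0037, -0.0016,  0.0527])]
z 0.006 c [ 0.5428 -0.373 ] len [0.1732 0.0334] ang -1.0 px [[478.0, 263.0], [481.0, 190.0], [495.0, 190.0], [492.0, 263.0]]
z 0.01 c [ 0.542  -0.3717] len [0.1726 0.0333] ang -1.0 px [[478.0, 263.0], [481.0, 190.0], [495.0, 190.0], [492.0, 263.0]]
z 0.006 c [ 0.5407 -0.1945] len [0.188  0.0343] ang 1.5 px [[402.0, 260.0], [404.0, 181.0], [418.0, 181.0], [416.0, 260.0]]
z 0.01 c [ 0.54   -0.1939] len [0.1873 0.0341] ang 1.5 px [[402.0, 260.0], [404.0, 181.0], [418.0, 181.0], [416.0, 260.0]]
z 0.1 c [ 0.508  -0.1362] len [0.0994 0.0278] ang -2.0 px [[458.0, 186.0], [519.0, -14.0], [572.0, 2.0], [511.0, 202.0]]
z 0.12 c [ 0.5058 -0.1242] len [0.0876 0.0245] ang -2.0 px [[458.0, 186.0], [519.0, -14.0], [572.0, 2.0], [511.0, 202.0]]
z 0.1 c [ 0.4768 -0.0368] len [0.1275 0.0338] ang 5.0 px [[276.0, 245.0], [282.0, -2.0], [353.0, 0.0], [346.0, 247.0]]
z 0.12 c [ 0.4784 -0.0366] len [0.1124 0.0298] ang 5.0 px [[276.0, 245.0], [282.0, -2.0], [353.0, 0.0], [346.0, 247.0]]
```

>>> apply_moves --increments '[{"offset":[-0.99,-0.221,0],"rot":[0,0,0]},{"offset":[-0.99,-0.221,0],"rot":[0,0,0]},{"offset":[-0.99,-0.221,0],"rot":[0,0,0]},{"offset":[-0.99,-0.221,0],"rot":[0,0,0]}]'

```text
time_s: 22.75
position: [0.4326, 0.1127, 0.093]
orientation: [2.383, -2.046, -0.006]
contact_force: [0.5, -0.3, -0.9]
gripper_width: 0.0265
```

>>> apply_moves --increments '[{"offset":[-0.99,-0.221,0],"rot":[0,0,0]},{"offset":[-0.99,-0.221,0],"rot":[0,0,0]},{"offset":[-0.99,-0.221,0],"rot":[0,0,0]},{"offset":[-0.99,-0.221,0],"rot":[0,0,0]}]'

```text
time_s: 23.15
position: [0.4448, 0.2636, 0.0933]
orientation: [2.381, -2.048, -0.003]
contact_force: [0.3, -0.2, 0.1]
gripper_width: 0.0263
```

>>> apply_moves --increments '[{"offset":[-0.99,-0.221,0],"rot":[-0.004,-0.002,0.053]},{"offset":[-0.99,-0.221,0],"rot":[-0.004,-0.002,0.053]},{"offset":[-0.99,-0.221,0],"rot":[-0.004,-0.002,0.053]},{"offset":[-0.99,-0.221,0],"rot":[-0.004,-0.002,0.053]},{"offset":[-0.99,-0.221,0],"rot":[-0.004,-0.002,0.053]},{"offset":[-0.99,-0.221,0],"rot":[-0.004,-0.002,0.053]}]'

```text
time_s: 23.75
position: [0.4567, 0.4099, 0.0934]
orientation: [2.19, -2.241, -0.021]
contact_force: [0.5, 0.1, -1.0]
gripper_width: 0.0264
```

```bash
python3 -c "
from h import *
import pickle
st(); print(go([.46,.41,.0],-91.2)); print(read_state()['qpos'])
c=capture('wrist'); pickle.dump(c,open('r2.pkl','wb')); save(c,'r2'); t=capture('top'); save(t,'r2t')
strips(c,(.1,.12))"
```

```text
23.75 [0.4567 0.4099 0.0934] w 0.0264 F [ 0.5  0.1 -1. ] gauge xy [-0.0935  0.4436]
[array([ 0.001, -0.031,  0.622]), array([ 0.0048,  0.0011, -0.0006])]
[0.54179702 0.29063736 1.72350683 0.01220602 1.13836094 2.13034739]
z 0.1 c [0.4889 0.4672] len [0.0221 0.0358] ang 28.6 px [[167.0, 155.0], [202.0, 132.0], [241.0, 191.0], [207.0, 214.0]]
z 0.1 c [0.4803 0.4087] len [0.1752 0.0275] ang -3.2 px [[286.0, 327.0], [288.0, -0.0], [349.0, 0.0], [347.0, 327.0]]
z 0.12 c [0.4858 0.4086] len [0.1533 0.024 ] ang -3.2 px [[286.0, 327.0], [288.0, -0.0], [349.0, 0.0], [347.0, 327.0]]
```

>>> apply_moves --increments '[{"offset":[0,-0.02,0.2],"rot":[0.004,0.001,0]},{"offset":[0,-0.02,0.4],"rot":[0.004,0.001,0]},{"offset":[0,-0.02,0.58],"rot":[0.004,0.001,0]},{"offset":[0,-0.02,0.65],"rot":[0.004,0.001,0]},{"offset":[0,-0.02,0.65],"rot":[0.004,0.001,0]},{"offset":[0,-0.02,0.65],"rot":[0.004,0.001,0]}]'

```text
time_s: 24.45
position: [0.4597, 0.4119, -0.0018]
orientation: [-2.194, 2.245, 0.002]
contact_force: [-0.4, 0.1, -0.5]
gripper_width: 0.0265
```

```bash
python3 -c "
from h import *
st(); print(go([.46,.41,-.006],-91.2))"
```

```text
24.45 [ 0.4597  0.4119 -0.0018] w 0.0265 F [-0.4  0.1 -0.5] gauge xy [-0.0902  0.4452]
[array([ 0.013, -0.002,  0.028]), array([-0.0003,  0.001 , -0.0005])]
```

>>> apply_moves --increments '[{"offset":[0.01,0,0.022],"rot":[0,0,0]},{"offset":[0.01,0,0.022],"rot":[0,0,0]}]'

```text
time_s: 24.65
position: [0.4595, 0.4106, -0.0053]
orientation: [-2.195, 2.244, 0.002]
contact_force: [0.4, -0.3, 0.2]
gripper_width: 0.0264
```

>>> apply_moves --increments '[{"offset":[0,0,0],"rot":[0,0,0]},{"offset":[0,0,0],"rot":[0,0,0]},{"offset":[0,0,0],"rot":[0,0,0]},{"offset":[0,0,0],"rot":[0,0,0]},{"offset":[0,0,-0.3],"rot":[0,0,0]},{"offset":[0,0,-0.6],"rot":[0,0,0]},{"offset":[0,0,-0.8],"rot":[0,0,0]}]' --fingers 0.52

```text
time_s: 25.35
position: [0.46, 0.4111, 0.1175]
orientation: [-2.194, 2.242, 0.002]
contact_force: [0.6, 0.6, -0.1]
gripper_width: 0.0444
```

```bash
python3 -c "
from h import *
import pickle
st()
t=capture('top'); pickle.dump(t,open('r3t.pkl','wb')); strips(t,(.006,.01,.022))
c=capture('wrist'); save(c,'r3'); pickle.dump(c,open('r3.pkl','wb')); strips(c,(.022,))"
```

```text
25.35 [0.46   0.4111 0.1175] w 0.0444 F [ 0.6  0.6 -0.1] gauge xy [-0.09    0.4444]
z 0.006 c [ 0.5428 -0.3734] len [0.1733 0.033 ] ang -1.4 px [[478.0, 263.0], [481.0, 190.0], [495.0, 190.0], [492.0, 263.0]]
z 0.01 c [ 0.5421 -0.372 ] len [0.1726 0.0329] ang -1.4 px [[478.0, 263.0], [481.0, 190.0], [495.0, 190.0], [492.0, 263.0]]
z 0.022 c [ 0.5398 -0.368 ] len [0.1707 0.0325] ang -1.4 px [[478.0, 263.0], [481.0, 190.0], [495.0, 190.0], [492.0, 263.0]]
z 0.006 c [0.5111 0.4167] len [0.1317 0.029 ] ang -0.2 px [[139.0, 236.0], [149.0, 181.0], [161.0, 183.0], [151.0, 238.0]]
z 0.01 c [0.5105 0.4151] len [0.1312 0.0289] ang -0.2 px [[139.0, 236.0], [149.0, 181.0], [161.0, 183.0], [151.0, 238.0]]
z 0.022 c [0.5086 0.4102] len [0.1297 0.0286] ang -0.2 px [[139.0, 236.0], [149.0, 181.0], [161.0, 183.0], [151.0, 238.0]]
z 0.006 c [ 0.5408 -0.1946] len [0.1879 0.0343] ang 1.5 px [[402.0, 260.0], [404.0, 181.0], [418.0, 181.0], [416.0, 260.0]]
z 0.01 c [ 0.54   -0.1939] len [0.1872 0.0342] ang 1.5 px [[402.0, 260.0], [404.0, 181.0], [418.0, 181.0], [416.0, 260.0]]
z 0.022 c [ 0.5378 -0.1919] len [0.1851 0.0338] ang 1.5 px [[402.0, 260.0], [404.0, 181.0], [418.0, 181.0], [416.0, 260.0]]
z 0.022 c [0.5026 0.4082] len [0.1371 0.0244] ang -2.8 px [[305.0, 214.0], [308.0, 49.0], [339.0, 50.0], [336.0, 215.0]]
```

Strip 18 is in the tray at (0.503,0.409). On to the 10 mm strip.

>>> apply_moves --increments '[{"offset":[0.868,-0.07,0],"rot":[0,0,0]},{"offset":[0.868,-0.07,0],"rot":[0,0,0]},{"offset":[0.868,-0.07,0],"rot":[0,0,0]}]'

```text
time_s: 25.75
position: [0.4656, 0.2775, 0.1124]
orientation: [2.196, -2.246, -0.004]
contact_force: [0.1, 0.4, -0.5]
gripper_width: 0.0444
```

>>> apply_moves --increments '[{"offset":[0.868,-0.07,0],"rot":[0,0,0]},{"offset":[0.868,-0.07,0],"rot":[0,0,0]},{"offset":[0.868,-0.07,0],"rot":[0,0,0]}]'

```text
time_s: 26.05
position: [0.4734, 0.147, 0.1124]
orientation: [2.195, -2.247, -0.004]
contact_force: [-0.5, 0.3, 0.4]
gripper_width: 0.0444
```

>>> apply_moves --increments '[{"offset":[0.868,-0.07,0],"rot":[0,0,0]},{"offset":[0.868,-0.07,0],"rot":[0,0,0]},{"offset":[0.868,-0.07,0],"rot":[0,0,0]}]'

```text
time_s: 26.35
position: [0.4813, 0.0166, 0.1124]
orientation: [-2.194, 2.247, 0.004]
contact_force: [1.3, -0.4, 0.4]
gripper_width: 0.0447
```

>>> apply_moves --increments '[{"offset":[0.868,-0.07,0],"rot":[0,0,0]},{"offset":[0.868,-0.07,0],"rot":[0,0,0]},{"offset":[0.868,-0.07,0],"rot":[0,0,0]}]'

```text
time_s: 26.65
position: [0.489, -0.1139, 0.1122]
orientation: [-2.194, 2.247, 0.004]
contact_force: [0.1, 0.0, -0.2]
gripper_width: 0.0445
```

>>> apply_moves --increments '[{"offset":[0.868,-0.07,0],"rot":[0,0,0]},{"offset":[0.868,-0.07,0],"rot":[0,0,0]},{"offset":[0.868,-0.07,0],"rot":[0,0,0]}]'

```text
time_s: 26.95
position: [0.4966, -0.2445, 0.1117]
orientation: [-2.194, 2.247, 0.004]
contact_force: [-0.3, 0.3, -0.5]
gripper_width: 0.0441
```

>>> apply_moves --increments '[{"offset":[0.868,-0.07,0],"rot":[0,0,0]},{"offset":[0.868,-0.07,0],"rot":[0,0,0]},{"offset":[0.868,-0.07,0],"rot":[0,0,0]},{"offset":[0.868,-0.07,0],"rot":[0,0,0]},{"offset":[0.868,-0.07,0],"rot":[0,0,0]},{"offset":[0.868,-0.07,0],"rot":[0,0,0]}]'

```text
time_s: 27.55
position: [0.5045, -0.3704, 0.1113]
orientation: [-2.197, 2.243, 0.006]
contact_force: [-0.1, 1.0, 0.2]
gripper_width: 0.0443
```

```bash
python3 -c "
from h import *
import pickle
st(); print(go([.507,-.3712,-.01],-91.2))
c=capture('wrist'); save(c,'r4'); pickle.dump(c,open('r4.pkl','wb')); strips(c,(.01,))"
```

```text
27.55 [ 0.5045 -0.3704  0.1113] w 0.0443 F [-0.1  1.   0.2] gauge xy [-0.1602 -0.3353]
[array([ 0.008, -0.018,  0.809]), array([0.0005, 0.0012, 0.    ])]
z 0.01 c [ 0.534 -0.194] len [0.0374 0.1992] ang 2.0 px [[61.0, 28.0], [107.0, 19.0], [156.0, 254.0], [110.0, 263.0]]
z 0.01 c [ 0.5446 -0.374 ] len [0.0446 0.1761] ang 3.9 px [[284.0, 22.0], [342.0, 19.0], [355.0, 231.0], [297.0, 234.0]]
```

>>> apply_moves --increments '[{"offset":[0.005,-0.02,0.3],"rot":[0,0.001,0]},{"offset":[0.005,-0.02,0.6],"rot":[0,0.001,0]},{"offset":[0.005,-0.02,0.78],"rot":[0,0.001,0]},{"offset":[0.005,-0.02,0.81],"rot":[0,0.001,0]},{"offset":[0.005,-0.02,0.81],"rot":[0,0.001,0]}]'

```text
time_s: 28.1
position: [0.5078, -0.3714, -0.0095]
orientation: [2.198, -2.244, -0.001]
contact_force: [-0.3, 0.3, 1.2]
gripper_width: 0.0442
```

>>> apply_moves --increments '[{"offset":[0,0,0.03],"rot":[0,0,0]},{"offset":[0,0,0.045],"rot":[0,0,0]},{"offset":[0,0,0.045],"rot":[0,0,0]}]'

```text
time_s: 28.4
position: [0.5084, -0.373, -0.0149]
orientation: [2.197, -2.245, 0.003]
contact_force: [-0.0, -0.8, 0.5]
gripper_width: 0.0445
```

>>> apply_moves --increments '[{"offset":[0,0,0.015],"rot":[0,0,0]},{"offset":[0,0,0.025],"rot":[0,0,0]},{"offset":[0,0,0.025],"rot":[0,0,0]}]'

```text
time_s: 28.7
position: [0.5077, -0.3724, -0.02]
orientation: [2.196, -2.245, 0.0]
contact_force: [0.9, 0.4, -0.5]
gripper_width: 0.0444
```

```bash
python3 -c "
from h import *
st(); print(go([.507,-.3712,-.022],-91.2))"
```

```text
28.7 [ 0.5077 -0.3724 -0.02  ] w 0.0444 F [ 0.9  0.4 -0.5] gauge xy [-0.1574 -0.3378]
[array([-0.008,  0.005,  0.014]), array([ 0.0002, -0.0002, -0.0003])]
```

>>> apply_moves --increments '[{"offset":[-0.008,0,0.012],"rot":[0,0,0]},{"offset":[-0.008,0,0.012],"rot":[0,0,0]}]'

```text
time_s: 28.9
position: [0.5077, -0.371, -0.0219]
orientation: [2.197, -2.245, -0.0]
contact_force: [-0.0, -0.1, 0.5]
gripper_width: 0.0445
```

>>> apply_moves --increments '[{"offset":[0,0,0],"rot":[0,0,0]},{"offset":[0,0,0],"rot":[0,0,0]},{"offset":[0,0,0],"rot":[0,0,0]},{"offset":[0,0,0],"rot":[0,0,0]}]' --fingers 0 --grip_force 70

```text
time_s: 29.3
position: [0.5081, -0.3716, -0.0212]
orientation: [2.197, -2.245, 0.002]
contact_force: [-0.0, -0.4, 1.4]
gripper_width: 0.0274
```

>>> apply_moves --increments '[{"offset":[0,0,-0.1],"rot":[0,0,0]},{"offset":[0,0,-0.35],"rot":[0,0,0]},{"offset":[0,0,-0.6],"rot":[0,0,0]},{"offset":[0,0,-0.6],"rot":[0,0,0]},{"offset":[0,0,-0.6],"rot":[0,0,0]}]'

```text
time_s: 29.8
position: [0.5085, -0.3718, 0.0702]
orientation: [2.196, -2.245, 0.005]
contact_force: [-1.0, -0.6, -0.9]
gripper_width: 0.0274
```

```bash
python3 -c "
from h import *
import pickle
st(); print(gg(-.19,.075))
c=capture('wrist'); save(c,'r5'); pickle.dump(c,open('r5.pkl','wb')); strips(c,(.09,.1))
t=capture('top'); strips(t,(.006,.1),box=(380,150,520,290))"
```

```text
29.8 [ 0.5085 -0.3718  0.0702] w 0.0274 F [-1.  -0.6 -0.9] gauge xy [-0.1565 -0.3373]
[array([-2.179,  0.597, -0.039]), array([-0.0005, -0.0009, -0.0536])]
z 0.09 c [ 0.5504 -0.2578] len [0.0221 0.1243] ang 1.7 px [[15.0, 20.0], [64.0, 9.0], [126.0, 274.0], [77.0, 285.0]]
z 0.1 c [ 0.552  -0.2656] len [0.0206 0.1159] ang 1.7 px [[15.0, 20.0], [64.0, 9.0], [126.0, 274.0], [77.0, 285.0]]
z 0.09 c [ 0.5621 -0.3691] len [0.1097 0.0376] ang -6.8 px [[257.0, 239.0], [269.0, -4.0], [360.0, 0.0], [347.0, 243.0]]
z 0.1 c [ 0.5629 -0.3694] len [0.1023 0.0351] ang -6.8 px [[257.0, 239.0], [269.0, -4.0], [360.0, 0.0], [347.0, 243.0]]
z 0.006 c [ 0.5407 -0.1945] len [0.188  0.0344] ang 1.5 px [[402.0, 260.0], [404.0, 181.0], [418.0, 181.0], [416.0, 260.0]]
z 0.1 c [ 0.5233 -0.1785] len [0.1713 0.0313] ang 1.5 px [[402.0, 260.0], [404.0, 181.0], [418.0, 181.0], [416.0, 260.0]]
z 0.006 c [ 0.6106 -0.4067] len [0.0335 0.0924] ang 0.3 px [[494.0, 180.0], [508.0, 180.0], [508.0, 218.0], [494.0, 218.0]]
z 0.1 c [ 0.587  -0.3719] len [0.0305 0.0842] ang 0.3 px [[494.0, 180.0], [508.0, 180.0], [508.0, 218.0], [494.0, 218.0]]
```

>>> apply_moves --increments '[{"offset":[-0.726,0.2,0],"rot":[0,0,0]},{"offset":[-0.726,0.2,0],"rot":[0,0,0]},{"offset":[-0.726,0.2,0],"rot":[0,0,0]}]'

```text
time_s: 30.2
position: [0.477, -0.2563, 0.0651]
orientation: [2.199, -2.242, -0.012]
contact_force: [-0.1, -0.8, -1.9]
gripper_width: 0.0275
```

>>> apply_moves --increments '[{"offset":[-0.726,0.2,0],"rot":[0,0,0]},{"offset":[-0.726,0.2,0],"rot":[0,0,0]},{"offset":[-0.726,0.2,0],"rot":[0,0,0]}]'

```text
time_s: 30.5
position: [0.4499, -0.1481, 0.0661]
orientation: [2.199, -2.241, -0.008]
contact_force: [-0.0, -0.4, -0.8]
gripper_width: 0.0275
```

>>> apply_moves --increments '[{"offset":[-0.726,0.2,0],"rot":[0,0,-0.054]},{"offset":[-0.726,0.2,0],"rot":[0,0,-0.054]},{"offset":[-0.726,0.2,0],"rot":[0,0,-0.054]},{"offset":[-0.726,0.2,0],"rot":[0,0,-0.054]},{"offset":[-0.726,0.2,0],"rot":[0,0,-0.054]},{"offset":[-0.726,0.2,0],"rot":[0,0,-0.054]}]'

```text
time_s: 31.1
position: [0.4258, -0.044, 0.0684]
orientation: [2.377, -2.053, 0.002]
contact_force: [-0.1, 0.3, 0.0]
gripper_width: 0.028
```

```bash
python3 -c "
from h import *
import pickle
st(); print(gg(-.19,.013)); print(gg(-.102,.013))
c=capture('wrist'); save(c,'r6'); pickle.dump(c,open('r6.pkl','wb')); strips(c,(.09,))"
```

```text
31.1 [ 0.4258 -0.044   0.0684] w 0.028 F [-0.1  0.3  0. ] gauge xy [-0.1904 -0.0009]
[array([-0.007, -0.002,  0.369]), array([-0.    , -0.0004, -0.0001])]
[array([-0.007, -0.589,  0.369]), array([-0.    , -0.0004, -0.0001])]
z 0.09 c [ 0.5044 -0.1369] len [0.0906 0.0248] ang -3.2 px [[485.0, 194.0], [560.0, -16.0], [614.0, 4.0], [539.0, 213.0]]
z 0.09 c [ 0.4771 -0.0344] len [0.1105 0.0319] ang 5.3 px [[271.0, 245.0], [275.0, -1.0], [353.0, 0.0], [349.0, 246.0]]
```

>>> apply_moves --increments '[{"offset":[-0.007,0,0.2],"rot":[0,0,0]},{"offset":[-0.007,0,0.36],"rot":[0,0,0]},{"offset":[-0.007,0,0.36],"rot":[0,0,0]},{"offset":[-0.007,0,0.36],"rot":[0,0,0]}]'

```text
time_s: 31.55
position: [0.425, -0.0423, 0.0143]
orientation: [2.377, -2.052, -0.001]
contact_force: [0.3, 0.1, 0.3]
gripper_width: 0.0277
```

>>> apply_moves --increments '[{"offset":[0,-0.2,0],"rot":[0,0,0]},{"offset":[0,-0.4,0],"rot":[0,0,0]},{"offset":[0,-0.587,0],"rot":[0,0,0]},{"offset":[0,-0.587,0],"rot":[0,0,0]},{"offset":[0,-0.587,0.03],"rot":[0,0,0]},{"offset":[0,-0.587,0.06],"rot":[0,0,0]},{"offset":[0,-0.587,0.06],"rot":[0,0,0]}]'

```text
time_s: 32.25
position: [0.5104, -0.0286, 0.0043]
orientation: [2.378, -2.051, -0.003]
contact_force: [0.2, 0.3, -0.6]
gripper_width: 0.0276
```

```bash
python3 -c "
from h import *
st(); print(gg(-.102,.001))"
```

```text
32.25 [ 0.5104 -0.0286  0.0043] w 0.0276 F [ 0.2  0.3 -0.6] gauge xy [-0.1045  0.002 ]
[array([ 0.013, -0.017,  0.022]), array([0.0008, 0.    , 0.0002])]
```

>>> apply_moves --increments '[{"offset":[0.012,-0.012,0.018],"rot":[0,0,0]},{"offset":[0.012,-0.012,0.018],"rot":[0,0,0]},{"offset":[0.012,-0.012,0.018],"rot":[0,0,0]}]'

```text
time_s: 32.55
position: [0.5139, -0.0303, 0.0024]
orientation: [2.379, -2.051, 0.0]
contact_force: [0.7, -0.8, -0.4]
gripper_width: 0.0279
```

>>> apply_moves --increments '[{"offset":[0,0,0],"rot":[0,0,0]},{"offset":[0,0,0],"rot":[0,0,0]},{"offset":[0,0,0],"rot":[0,0,0]},{"offset":[0,0,0],"rot":[0,0,0]},{"offset":[0,0,-0.3],"rot":[0,0,0]},{"offset":[0,0,-0.6],"rot":[0,0,0]},{"offset":[0,0,-0.9],"rot":[0,0,0]},{"offset":[0,0,-1],"rot":[0,0,0]}]' --fingers 0.55

```text
time_s: 33.35
position: [0.517, -0.0308, 0.158]
orientation: [-2.377, 2.049, -0.014]
contact_force: [0.9, -0.1, 0.5]
gripper_width: 0.0467
```

>>> apply_moves --increments '[{"offset":[0,0,-0.15],"rot":[0,0,0]},{"offset":[0,-0.2,-0.15],"rot":[0,0,0]},{"offset":[0,-0.4,-0.15],"rot":[0,0,0]},{"offset":[0,-0.69,-0.15],"rot":[0,0,0]},{"offset":[0,-0.69,-0.15],"rot":[0,0,0]},{"offset":[0,-0.69,-0.15],"rot":[0,0,0]},{"offset":[0,-0.69,-0.15],"rot":[0,0,0]}]' --fingers 0

```text
time_s: 34.05
position: [0.6154, -0.0148, 0.1744]
orientation: [2.378, -2.05, -0.001]
contact_force: [0.2, -0.7, 0.5]
gripper_width: -0.0003
```

```bash
python3 -c "
from h import *
import pickle
st(); print(gg(0,.14)); c=capture('wrist'); s=capture('side'); save(s,'s7'); pickle.dump((c,s),open('p7.pkl','wb'))
strips(c,(.032,.006)); strips(s,(.032,.006))
for x in (.015,-.157): print(pix(s,[*(G+RG@[x,0]),.032]))"
```

```text
34.05 [ 0.6154 -0.0148  0.1744] w -0.0003 F [ 0.2 -0.7  0.5] gauge xy [0.0015 0.0003]
[array([0.002, 0.009, 0.229]), array([ 0.0005, -0.0001,  0.0004])]
z 0.032 c [ 0.5713 -0.1853] len [0.1473 0.0436] ang 6.6 px [[439.0, 294.0], [458.0, 164.0], [501.0, 170.0], [481.0, 300.0]]
z 0.006 c [ 0.5621 -0.2004] len [0.1596 0.0472] ang 6.6 px [[439.0, 294.0], [458.0, 164.0], [501.0, 170.0], [481.0, 300.0]]
z 0.032 c [0.4974 0.413 ] len [0.0291 0.1346] ang -1.0 px [[196.0, 322.0], [204.0, 313.0], [239.0, 348.0], [230.0, 356.0]]
z 0.006 c [0.5106 0.4078] len [0.0299 0.1382] ang -1.0 px [[196.0, 322.0], [204.0, 313.0], [239.0, 348.0], [230.0, 356.0]]
z 0.032 c [ 0.5293 -0.1738] len [0.0431 0.1927] ang 2.4 px [[329.0, 190.0], [333.0, 182.0], [382.0, 209.0], [377.0, 218.0]]
z 0.006 c [ 0.5433 -0.1947] len [0.0442 0.1979] ang 2.4 px [[329.0, 190.0], [333.0, 182.0], [382.0, 209.0], [377.0, 218.0]]
z 0.032 c [-0.0852 -0.808 ] len [0.0499 0.1289] ang 10.4 px [[596.0, 184.0], [599.0, 176.0], [641.0, 190.0], [639.0, 198.0]]
(np.float64(297.32346116239216), np.float64(211.6826763153701))
(np.float64(344.9809949720813), np.float64(235.6096448929489))
```

>>> apply_moves --increments '[{"offset":[0,0.009,0.15],"rot":[0,0,0]},{"offset":[0,0.009,0.25],"rot":[0,0,0]},{"offset":[0,0.009,0.33],"rot":[0,0,0]},{"offset":[0,0.009,0.38],"rot":[0,0,0]},{"offset":[0,0.009,0.41],"rot":[0,0,0]},{"offset":[0,0.009,0.41],"rot":[0,0,0]}]'

```text
time_s: 34.75
position: [0.6148, -0.0151, 0.1131]
orientation: [2.378, -2.05, -0.001]
contact_force: [-2.0, 0.3, 3.1]
gripper_width: 0.0001
```

>>> apply_moves --increments '[{"offset":[0,0,0.015],"rot":[0,0,0]},{"offset":[0,0,0.03],"rot":[0,0,0]},{"offset":[0,0,0.03],"rot":[0,0,0]}]'

```text
time_s: 35.05
position: [0.6155, -0.0151, 0.1092]
orientation: [2.379, -2.051, 0.002]
contact_force: [-0.6, -0.2, 3.5]
gripper_width: 0.0
```

>>> apply_moves --increments '[{"offset":[0,0,0.01],"rot":[0,0,0]},{"offset":[0,0,0.013],"rot":[0,0,0]},{"offset":[0,0,0.013],"rot":[0,0,0]}]'

```text
time_s: 35.35
position: [0.6156, -0.0151, 0.1077]
orientation: [2.379, -2.051, 0.002]
contact_force: [-1.9, 0.8, 5.9]
gripper_width: 0.0002
```

Contact at exactly the predicted 0.1077, so the reading is 10 mm. Pressing a bit more and holding.

>>> apply_moves --increments '[{"offset":[0,0,0.01],"rot":[0,0,0]},{"offset":[0,0,0.01],"rot":[0,0,0]},{"offset":[0,0,0.01],"rot":[0,0,0]},{"offset":[0,0,0.01],"rot":[0,0,0]},{"offset":[0,0,0.01],"rot":[0,0,0]},{"offset":[0,0,0.01],"rot":[0,0,0]},{"offset":[0,0,0.01],"rot":[0,0,0]},{"offset":[0,0,0.01],"rot":[0,0,0]}]'

```text
time_s: 36.15
position: [0.6156, -0.0152, 0.1077]
orientation: [2.379, -2.051, 0.002]
contact_force: [-6.0, 1.8, 13.4]
gripper_width: 0.0001
```

>>> apply_moves --increments '[{"offset":[0,0,0],"rot":[0,0,0]},{"offset":[0,0,0],"rot":[0,0,0]},{"offset":[0,0,0],"rot":[0,0,0]},{"offset":[0,0,0],"rot":[0,0,0]}]'

```text
time_s: 36.55
position: [0.6156, -0.0152, 0.1077]
orientation: [2.379, -2.051, 0.002]
contact_force: [-5.4, 0.5, 12.9]
gripper_width: 0.0002
```

>>> apply_moves --increments '[{"offset":[0,0,-0.25],"rot":[0,0,0]},{"offset":[0,0,-0.45],"rot":[0,0,0]},{"offset":[0,0.3,-0.5],"rot":[0,0,0]},{"offset":[0,0.69,-0.5],"rot":[0,0,0]},{"offset":[0,0.69,-0.5],"rot":[0,0,0]},{"offset":[0,0.69,-0.5],"rot":[0,0,0]},{"offset":[0,0.69,-0.5],"rot":[0,0,0]}]' --fingers 0.55

```text
time_s: 37.25
position: [0.5137, -0.0305, 0.1809]
orientation: [-2.379, 2.052, -0.003]
contact_force: [0.1, 0.3, 1.2]
gripper_width: 0.0468
```

>>> apply_moves --increments '[{"offset":[0,0,0.3],"rot":[0,0,0]},{"offset":[0,0,0.6],"rot":[0,0,0]},{"offset":[0,0,0.9],"rot":[0,0,0]},{"offset":[0,0,0.9],"rot":[0,0,0]},{"offset":[0,0,0.9],"rot":[0,0,0]}]'

```text
time_s: 37.75
position: [0.5137, -0.0304, 0.0457]
orientation: [2.379, -2.05, -0.0]
contact_force: [0.4, -0.7, 0.5]
gripper_width: 0.0469
```

```bash
python3 -c "
from h import *
st(); print(gg(-.104,.002)); strips(capture('wrist'),(.032,)); strips(capture('top'),(.006,),box=(380,150,520,290))"
```

```text
37.75 [ 0.5137 -0.0304  0.0457] w 0.0469 F [ 0.4 -0.7  0.5] gauge xy [-0.1015 -0.0003]
[array([-0.002,  0.017,  0.292]), array([ 0.0003, -0.0001,  0.0005])]
z 0.032 c [ 0.5329 -0.0278] len [0.0282 0.1372] ang 11.2 px [[287.0, 62.0], [340.0, 61.0], [346.0, 287.0], [293.0, 288.0]]
z 0.006 c [ 0.5409 -0.1947] len [0.1882 0.034 ] ang 1.6 px [[402.0, 260.0], [404.0, 181.0], [418.0, 181.0], [416.0, 260.0]]
```

>>> apply_moves --increments '[{"offset":[0,0.01,0.15],"rot":[0,0,0]},{"offset":[0,0.01,0.26],"rot":[0,0,0]},{"offset":[0,0.01,0.3],"rot":[0,0,0]},{"offset":[0,0.01,0.305],"rot":[0,0,0]},{"offset":[0,0.01,0.305],"rot":[0,0,0]}]'

```text
time_s: 38.35
position: [0.5127, -0.031, 0.0014]
orientation: [-2.379, 2.051, -0.005]
contact_force: [0.8, -0.4, 0.2]
gripper_width: 0.0467
```

>>> apply_moves --increments '[{"offset":[0,0,0],"rot":[0,0,0]},{"offset":[0,0,0],"rot":[0,0,0]},{"offset":[0,0,0],"rot":[0,0,0]},{"offset":[0,0,0],"rot":[0,0,0]},{"offset":[0,0,-0.04],"rot":[0,0,0]},{"offset":[0,0,-0.08],"rot":[0,0,0]},{"offset":[0,0,-0.08],"rot":[0,0,0]}]' --fingers 0 --grip_force 70

```text
time_s: 39.05
position: [0.5121, -0.0309, 0.013]
orientation: [-2.379, 2.051, -0.004]
contact_force: [0.1, -0.0, 0.1]
gripper_width: 0.0278
```

>>> apply_moves --increments '[{"offset":[0,0.2,0],"rot":[0,0,0]},{"offset":[0,0.4,0],"rot":[0,0,0]},{"offset":[0,0.6,0],"rot":[0,0,0]},{"offset":[0,0.65,-0.2],"rot":[0,0,0]},{"offset":[0,0.65,-0.55],"rot":[0,0,0]},{"offset":[0,0.65,-0.55],"rot":[0,0,0]},{"offset":[0,0.65,-0.55],"rot":[0,0,0]}]'

```text
time_s: 39.75
position: [0.416, -0.0454, 0.0959]
orientation: [-2.379, 2.051, -0.007]
contact_force: [-0.3, -0.4, -1.4]
gripper_width: 0.0275
```

```bash
python3 -c "
from h import *
st(); print(go([.468,.356,.1],-91.2)); strips(capture('wrist'),(.115,))"
```

```text
39.75 [ 0.416  -0.0454  0.0959] w 0.0275 F [-0.3 -0.4 -1.4] gauge xy [-0.2003 -0.0008]
[array([-2.596, -0.737, -0.032]), array([-0.0011, -0.0008,  0.0537])]
z 0.115 c [ 0.4978 -0.1281] len [0.0838 0.0209] ang -1.7 px [[472.0, 179.0], [533.0, -14.0], [579.0, 0.0], [518.0, 194.0]]
z 0.115 c [ 0.4665 -0.0351] len [0.1136 0.0333] ang 5.0 px [[268.0, 247.0], [274.0, -2.0], [353.0, 0.0], [347.0, 249.0]]
```

>>> apply_moves --increments '[{"offset":[-0.865,-0.246,0],"rot":[0,0,0]},{"offset":[-0.865,-0.246,0],"rot":[0,0,0]},{"offset":[-0.865,-0.246,0],"rot":[0,0,0]},{"offset":[-0.865,-0.246,0],"rot":[0,0,0]}]'

```text
time_s: 40.2
position: [0.4305, 0.092, 0.092]
orientation: [2.383, -2.043, -0.006]
contact_force: [-0.7, -0.9, -0.7]
gripper_width: 0.0275
```

>>> apply_moves --increments '[{"offset":[-0.865,-0.246,0],"rot":[0,0,0]},{"offset":[-0.865,-0.246,0],"rot":[0,0,0]},{"offset":[-0.865,-0.246,0],"rot":[0,0,0]},{"offset":[-0.865,-0.246,0],"rot":[0,0,0]}]'

```text
time_s: 40.6
position: [0.4487, 0.2248, 0.0923]
orientation: [2.381, -2.045, -0.003]
contact_force: [-0.1, -0.9, -0.4]
gripper_width: 0.0274
```

>>> apply_moves --increments '[{"offset":[-0.865,-0.246,0],"rot":[0,0,0.054]},{"offset":[-0.865,-0.246,0],"rot":[0,0,0.054]},{"offset":[-0.865,-0.246,0],"rot":[0,0,0.054]},{"offset":[-0.865,-0.246,0],"rot":[0,0,0.054]},{"offset":[-0.865,-0.246,0],"rot":[0,0,0.054]},{"offset":[-0.865,-0.246,0],"rot":[0,0,0.054]}]'

```text
time_s: 41.2
position: [0.4664, 0.3545, 0.0926]
orientation: [2.193, -2.245, -0.0]
contact_force: [-0.1, 0.4, 0.7]
gripper_width: 0.027
```

```bash
python3 -c "
from h import *
st(); print(go([.468,.356,-.015],-91.2)); strips(capture('wrist'),(.115,.022))"
```

```text
41.2 [0.4664 0.3545 0.0926] w 0.027 F [-0.1  0.4  0.7] gauge xy [-0.092   0.3874]
[array([-0.012, -0.012,  0.718]), array([ 0.0008, -0.0008, -0.0007])]
z 0.022 c [0.4922 0.2184] len [0.0298 0.0387] ang 8.1 px [[474.0, 129.0], [514.0, 129.0], [514.0, 179.0], [474.0, 179.0]]
z 0.022 c [0.5019 0.4071] len [0.0223 0.1384] ang -0.2 px [[223.0, 49.0], [254.0, 47.0], [267.0, 232.0], [235.0, 234.0]]
z 0.115 c [0.5198 0.3544] len [0.0299 0.107 ] ang 0.3 px [[277.0, 0.0], [350.0, 0.0], [350.0, 241.0], [277.0, 241.0]]
z 0.022 c [0.512  0.3552] len [0.049  0.1757] ang 0.3 px [[277.0, 0.0], [350.0, 0.0], [350.0, 241.0], [277.0, 241.0]]
```

>>> apply_moves --increments '[{"offset":[-0.01,-0.01,0.25],"rot":[0,0,0]},{"offset":[-0.01,-0.01,0.5],"rot":[0,0,0]},{"offset":[-0.01,-0.01,0.68],"rot":[0,0,0]},{"offset":[-0.01,-0.01,0.71],"rot":[0,0,0]},{"offset":[-0.01,-0.01,0.718],"rot":[0,0,0]},{"offset":[-0.01,-0.01,0.718],"rot":[0,0,0]}]'

```text
time_s: 41.85
position: [0.4697, 0.3579, -0.0121]
orientation: [-2.195, 2.245, -0.002]
contact_force: [-1.5, -0.2, -0.9]
gripper_width: 0.0276
```

>>> apply_moves --increments '[{"offset":[0,0,0],"rot":[0,0,0]},{"offset":[0,0,0],"rot":[0,0,0]},{"offset":[0,0,0],"rot":[0,0,0]},{"offset":[0,0,0],"rot":[0,0,0]},{"offset":[0,0,-0.3],"rot":[0,0,0]},{"offset":[0,0,-0.6],"rot":[0,0,0]},{"offset":[0,0,-0.8],"rot":[0,0,0]},{"offset":[0,0,-0.8],"rot":[0,0,0]}]' --fingers 0.5

```text
time_s: 42.65
position: [0.4719, 0.3598, 0.1123]
orientation: [-2.191, 2.238, -0.006]
contact_force: [0.7, 0.6, -0.4]
gripper_width: 0.0429
```

```bash
python3 -c "
from h import *
st(); c=capture('wrist'); save(c,'r8'); strips(c,(.022,.014)); strips(capture('top'),(.006,.014,.022)); print(go([.516,-.195,.1],-88.8))"
```

```text
42.65 [0.4719 0.3598 0.1123] w 0.0429 F [ 0.7  0.6 -0.4] gauge xy [-0.0858  0.3918]
z 0.022 c [0.502  0.4064] len [0.0232 0.1383] ang 0.9 px [[238.0, 63.0], [268.0, 61.0], [280.0, 230.0], [250.0, 232.0]]
z 0.014 c [0.5009 0.4079] len [0.0239 0.1426] ang 0.9 px [[238.0, 63.0], [268.0, 61.0], [280.0, 230.0], [250.0, 232.0]]
z 0.022 c [0.507  0.3587] len [0.0271 0.1624] ang -0.4 px [[299.0, 36.0], [335.0, 36.0], [335.0, 237.0], [299.0, 237.0]]
z 0.014 c [0.5062 0.3587] len [0.0279 0.1674] ang -0.4 px [[299.0, 36.0], [335.0, 36.0], [335.0, 237.0], [299.0, 237.0]]
z 0.006 c [ 0.5407 -0.1945] len [0.188  0.0343] ang 1.5 px [[402.0, 260.0], [404.0, 181.0], [418.0, 181.0], [416.0, 260.0]]
z 0.014 c [ 0.5393 -0.1932] len [0.1866 0.034 ] ang 1.5 px [[402.0, 260.0], [404.0, 181.0], [418.0, 181.0], [416.0, 260.0]]
z 0.022 c [ 0.5378 -0.1918] len [0.1851 0.0337] ang 1.5 px [[402.0, 260.0], [404.0, 181.0], [418.0, 181.0], [416.0, 260.0]]
z 0.006 c [0.5234 0.3608] len [0.1415 0.0294] ang -0.2 px [[163.0, 235.0], [173.0, 176.0], [185.0, 178.0], [175.0, 237.0]]
z 0.014 c [0.522  0.3579] len [0.1404 0.0292] ang -0.2 px [[163.0, 235.0], [173.0, 176.0], [185.0, 178.0], [175.0, 237.0]]
z 0.022 c [0.5207 0.3551] len [0.1393 0.029 ] ang -0.2 px [[163.0, 235.0], [173.0, 176.0], [185.0, 178.0], [175.0, 237.0]]
[array([ 3.679, -0.395,  0.047]), array([-0.0003, -0.0001, -0.0136])]
```

Strip 10 is in the tray at (0.506,0.358). Next is the 6 mm strip, still at (0.541,-0.195).

>>> apply_moves --increments '[{"offset":[0.92,-0.099,0],"rot":[0,0,0]},{"offset":[0.92,-0.099,0],"rot":[0,0,0]},{"offset":[0.92,-0.099,0],"rot":[0,0,0]},{"offset":[0.92,-0.099,0],"rot":[0,0,0]}]'

```text
time_s: 43.15
position: [0.479, 0.2158, 0.104]
orientation: [2.188, -2.247, -0.002]
contact_force: [0.7, 1.0, 0.3]
gripper_width: 0.0425
```

>>> apply_moves --increments '[{"offset":[0.92,-0.099,0],"rot":[0,0,0]},{"offset":[0.92,-0.099,0],"rot":[0,0,0]},{"offset":[0.92,-0.099,0],"rot":[0,0,0]}]'

```text
time_s: 43.45
position: [0.4909, 0.0799, 0.1048]
orientation: [2.195, -2.243, -0.003]
contact_force: [1.2, 0.2, -0.1]
gripper_width: 0.043
```

>>> apply_moves --increments '[{"offset":[0.92,-0.099,0],"rot":[0,0,0]},{"offset":[0.92,-0.099,0],"rot":[0,0,0]},{"offset":[0.92,-0.099,0],"rot":[0,0,0]}]'

```text
time_s: 43.75
position: [0.503, -0.0586, 0.105]
orientation: [2.195, -2.245, -0.003]
contact_force: [0.1, 0.8, -0.8]
gripper_width: 0.0429
```

>>> apply_moves --increments '[{"offset":[0.92,-0.099,0],"rot":[0,0,-0.014]},{"offset":[0.92,-0.099,0],"rot":[0,0,-0.014]},{"offset":[0.92,-0.099,0],"rot":[0,0,-0.014]},{"offset":[0.92,-0.099,0],"rot":[0,0,-0.014]},{"offset":[0.92,-0.099,0],"rot":[0,0,-0.014]},{"offset":[0.92,-0.099,0],"rot":[0,0,-0.014]}]'

```text
time_s: 44.35
position: [0.5151, -0.1937, 0.1053]
orientation: [2.246, -2.195, -0.004]
contact_force: [-0.4, 0.3, -0.1]
gripper_width: 0.0429
```

```bash
python3 -c "
from h import *
import pickle
st(); print(go([.516,-.1955,-.015],-88.8)); c=capture('wrist'); pickle.dump(c,open('r9.pkl','wb')); save(c,'r9'); strips(c,(.006,)); strips(capture('top'),(.006,),box=(380,150,520,290))"
```

```text
44.35 [ 0.5151 -0.1937  0.1053] w 0.0429 F [-0.4  0.3 -0.1] gauge xy [-0.1238 -0.162 ]
[array([ 0.013, -0.007,  0.802]), array([0.0008, 0.0003, 0.0008])]
z 0.006 c [ 0.5025 -0.1334] len [0.025  0.0367] ang 45.4 px [[223.0, 190.0], [242.0, 170.0], [272.0, 199.0], [254.0, 219.0]]
z 0.006 c [ 0.5571 -0.2337] len [0.0288 0.0243] ang 0.4 px [[350.0, 151.0], [351.0, 117.0], [381.0, 118.0], [379.0, 153.0]]
z 0.006 c [ 0.5749 -0.33  ] len [0.0315 0.0233] ang -57.7 px [[459.0, 114.0], [495.0, 94.0], [508.0, 117.0], [472.0, 138.0]]
z 0.006 c [ 0.5642 -0.1204] len [0.0226 0.0344] ang 42.9 px [[205.0, 116.0], [224.0, 98.0], [254.0, 130.0], [234.0, 148.0]]
```

View pics/r9.png

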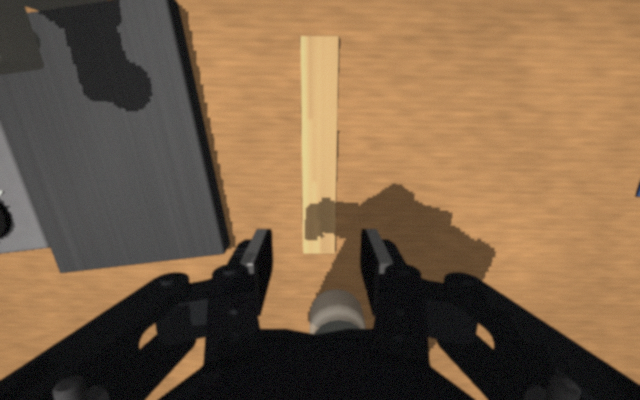

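The 6 mm strip is straight ahead: corners (301,36), (338,36), (336,253), (303,253). The jar is well behind it, at row 310.

```bash
python3 -c "
from h import *
import pickle
c=pickle.load(open('r9.pkl','rb'))
w=np.array([ray(c,*p,.006)[:2] for p in((301,36),(338,36),(336,253),(303,253))]); print(w.round(4).tolist(),w.mean(0))"
```

```text
[[0.6316, -0.179], [0.6322, -0.2077], [0.4482, -0.2135], [0.4475, -0.1828]] [ 0.5398693  -0.19576295]
```

>>> apply_moves --increments '[{"offset":[0.016,0,0.3],"rot":[0.001,0,0]},{"offset":[0.016,0,0.6],"rot":[0.001,0,0]},{"offset":[0.016,0,0.78],"rot":[0.001,0,0]},{"offset":[0.016,0,0.8],"rot":[0.001,0,0]},{"offset":[0.016,0,0.8],"rot":[0.001,0,0]},{"offset":[0.016,0,0.8],"rot":[0.001,0,0]}]'

```text
time_s: 45.05
position: [0.5174, -0.1983, -0.0113]
orientation: [-2.245, 2.194, -0.009]
contact_force: [-0.1, -1.0, 0.6]
gripper_width: 0.0424
```

>>> apply_moves --increments '[{"offset":[0,0,0.02],"rot":[0,0,0]},{"offset":[0,0,0.035],"rot":[0,0,0]},{"offset":[0,0,0.035],"rot":[0,0,0]},{"offset":[0,0,0.035],"rot":[0,0,0]}]'

```text
time_s: 45.45
position: [0.5159, -0.1979, -0.0183]
orientation: [-2.245, 2.196, -0.005]
contact_force: [-0.2, -0.1, 0.1]
gripper_width: 0.0426
```

```bash
python3 -c "
from h import *
st(); print(go([.515,-.1965,-.0235],-88.5))"
```

```text
45.45 [ 0.5159 -0.1979 -0.0183] w 0.0426 F [-0.2 -0.1  0.1] gauge xy [-0.1237 -0.1663]
[array([-0.01 ,  0.006,  0.035]), array([-0.001 , -0.0003, -0.0013])]
```

>>> apply_moves --increments '[{"offset":[-0.01,0,0.02],"rot":[0,0,0]},{"offset":[-0.01,0,0.032],"rot":[0,0,0]},{"offset":[-0.01,0,0.032],"rot":[0,0,0]},{"offset":[-0.01,0,0.032],"rot":[0,0,0]}]'

```text
time_s: 45.85
position: [0.5157, -0.1962, -0.0235]
orientation: [-2.245, 2.196, -0.004]
contact_force: [-0.9, -0.3, 1.1]
gripper_width: 0.0429
```

>>> apply_moves --increments '[{"offset":[0,0,0],"rot":[0,0,0]},{"offset":[0,0,0],"rot":[0,0,0]},{"offset":[0,0,0],"rot":[0,0,0]},{"offset":[0,0,0],"rot":[0,0,0]},{"offset":[0,0,0],"rot":[0,0,0]}]' --fingers 0 --grip_force 70

```text
time_s: 46.35
position: [0.5162, -0.1966, -0.0229]
orientation: [-2.245, 2.195, -0.005]
contact_force: [-0.6, -0.5, 5.3]
gripper_width: 0.0267
```

```bash
python3 -c "
from h import *
st()"
```

```text
46.35 [ 0.5162 -0.1966 -0.0229] w 0.0267 F [-0.6 -0.5  5.3] gauge xy [-0.1232 -0.165 ]
```

>>> apply_moves --increments '[{"offset":[0,0,-0.1],"rot":[0,0,0]},{"offset":[0,0,-0.35],"rot":[0,0,0]},{"offset":[0,0,-0.6],"rot":[0,0,0]},{"offset":[0,0,-0.6],"rot":[0,0,0]},{"offset":[0,0,-0.6],"rot":[0,0,0]},{"offset":[0,0,-0.6],"rot":[0,0,0]}]'

```text
time_s: 46.95
position: [0.5146, -0.1956, 0.0656]
orientation: [-2.245, 2.196, -0.0]
contact_force: [-0.5, -0.6, -0.4]
gripper_width: 0.0272
```

```bash
python3 -c "
from h import *
st(); print(gg(-.188,.07)); c=capture('wrist'); save(c,'r10'); strips(c,(.1,)); strips(capture('side'),(.1,.006))"
```

```text
46.95 [ 0.5146 -0.1956  0.0656] w 0.0272 F [-0.5 -0.6 -0.4] gauge xy [-0.1247 -0.1639]
[array([-1.032,  0.554, -0.03 ]), array([-0.0003,  0.0001, -0.0396])]
z 0.1 c [ 0.5456 -0.1973] len [0.029 0.145] ang 3.4 px [[283.0, 0.0], [360.0, 0.0], [360.0, 328.0], [283.0, 328.0]]
z 0.1 c [0.4629 0.4267] len [0.027  0.1252] ang -1.0 px [[196.0, 322.0], [204.0, 313.0], [239.0, 348.0], [230.0, 356.0]]
z 0.006 c [0.5106 0.4078] len [0.0299 0.1382] ang -1.0 px [[196.0, 322.0], [204.0, 313.0], [239.0, 348.0], [230.0, 356.0]]
z 0.1 c [0.4633 0.3811] len [0.0275 0.1545] ang -1.1 px [[207.0, 305.0], [215.0, 296.0], [258.0, 337.0], [250.0, 345.0]]
z 0.006 c [0.511  0.3574] len [0.0303 0.1705] ang -1.1 px [[207.0, 305.0], [215.0, 296.0], [258.0, 337.0], [250.0, 345.0]]
z 0.1 c [-0.0789 -0.7098] len [0.0448 0.1199] ang 10.4 px [[596.0, 184.0], [599.0, 176.0], [641.0, 190.0], [639.0, 198.0]]
z 0.006 c [-0.0875 -0.8467] len [0.0494 0.1324] ang 10.4 px [[596.0, 184.0], [599.0, 176.0], [641.0, 190.0], [639.0, 198.0]]
```

>>> apply_moves --increments '[{"offset":[-0.516,0.277,0],"rot":[0,0,0]},{"offset":[-0.516,0.277,0],"rot":[0,0,0]},{"offset":[-0.516,0.277,0],"rot":[0,0,0]}]'

```text
time_s: 47.35
position: [0.4683, -0.1156, 0.0637]
orientation: [2.249, -2.193, -0.007]
contact_force: [0.5, -0.1, -0.3]
gripper_width: 0.0269
```

>>> apply_moves --increments '[{"offset":[-0.516,0.277,0],"rot":[0,0,-0.04]},{"offset":[-0.516,0.277,0],"rot":[0,0,-0.04]},{"offset":[-0.516,0.277,0],"rot":[0,0,-0.04]},{"offset":[-0.516,0.277,0],"rot":[0,0,-0.04]},{"offset":[-0.516,0.277,0],"rot":[0,0,-0.04]},{"offset":[-0.516,0.277,0],"rot":[0,0,-0.04]}]'

```text
time_s: 47.95
position: [0.4298, -0.0443, 0.0664]
orientation: [-2.377, 2.052, -0.005]
contact_force: [0.3, -0.3, -0.4]
gripper_width: 0.0269
```

```bash
python3 -c "
from h import *
st(); print(gg(-.188,.013)); print(gg(-.0995,.0)); c=capture('wrist'); save(c,'r11'); strips(c,(.1,))"
```

```text
47.95 [ 0.4298 -0.0443  0.0664] w 0.0269 F [ 0.3 -0.3 -0.4] gauge xy [-0.1865 -0.0018]
[array([-0.013,  0.011,  0.356]), array([-0.001 , -0.0005, -0.    ])]
[array([-0.013, -0.578,  0.445]), array([-0.001 , -0.0005, -0.    ])]
z 0.1 c [ 0.4598 -0.0389] len [0.1472 0.0269] ang 5.0 px [[275.0, 329.0], [284.0, -2.0], [355.0, 0.0], [346.0, 331.0]]
```

>>> apply_moves --increments '[{"offset":[-0.013,0,0.2],"rot":[0,0,0]},{"offset":[-0.013,0,0.35],"rot":[0,0,0]},{"offset":[-0.013,0,0.35],"rot":[0,0,0]},{"offset":[-0.013,0,0.35],"rot":[0,0,0]}]'

```text
time_s: 48.4
position: [0.4291, -0.0418, 0.0139]
orientation: [-2.378, 2.051, -0.003]
contact_force: [0.0, -0.8, 0.7]
gripper_width: 0.0269
```

>>> apply_moves --increments '[{"offset":[0,-0.2,0],"rot":[0,0,0]},{"offset":[0,-0.4,0],"rot":[0,0,0]},{"offset":[0,-0.58,0],"rot":[0,0,0]},{"offset":[0,-0.58,0],"rot":[0,0,0]},{"offset":[0,-0.58,0.03],"rot":[0,0,0]},{"offset":[0,-0.58,0.065],"rot":[0,0,0]},{"offset":[0,-0.58,0.065],"rot":[0,0,0]}]'

```text
time_s: 49.1
position: [0.5133, -0.0285, 0.0033]
orientation: [-2.379, 2.052, -0.001]
contact_force: [-0.9, 0.3, 0.0]
gripper_width: 0.0272
```

```bash
python3 -c "
from h import *
st(); print(gg(-.0995,.0))"
```

```text
49.1 [ 0.5133 -0.0285  0.0033] w 0.0272 F [-0.9  0.3  0. ] gauge xy [-0.1015  0.0017]
[array([ 0.011, -0.014,  0.022]), array([-0.0002, -0.0001,  0.0002])]
```

>>> apply_moves --increments '[{"offset":[0.01,-0.012,0.02],"rot":[0,0,0]},{"offset":[0.01,-0.012,0.02],"rot":[0,0,0]},{"offset":[0.01,-0.012,0.02],"rot":[0,0,0]}]'

```text
time_s: 49.4
position: [0.5169, -0.0299, 0.0012]
orientation: [-2.378, 2.051, -0.004]
contact_force: [-0.6, -0.1, 0.1]
gripper_width: 0.027
```

>>> apply_moves --increments '[{"offset":[0,0,0],"rot":[0,0,0]},{"offset":[0,0,0],"rot":[0,0,0]},{"offset":[0,0,0],"rot":[0,0,0]},{"offset":[0,0,0],"rot":[0,0,0]},{"offset":[0,0,-0.3],"rot":[0,0,0]},{"offset":[0,0,-0.6],"rot":[0,0,0]},{"offset":[0,0,-0.9],"rot":[0,0,0]},{"offset":[0,0,-1],"rot":[0,0,0]}]' --fingers 0.55

```text
time_s: 50.2
position: [0.5195, -0.0305, 0.1568]
orientation: [-2.376, 2.048, -0.017]
contact_force: [0.9, -0.6, 0.7]
gripper_width: 0.0473
```

>>> apply_moves --increments '[{"offset":[0,0,-0.16],"rot":[0,0,0]},{"offset":[0,-0.2,-0.16],"rot":[0,0,0]},{"offset":[0,-0.4,-0.16],"rot":[0,0,0]},{"offset":[0,-0.66,-0.16],"rot":[0,0,0]},{"offset":[0,-0.66,-0.16],"rot":[0,0,0]},{"offset":[0,-0.66,-0.16],"rot":[0,0,0]},{"offset":[0,-0.66,-0.16],"rot":[0,0,0]}]' --fingers 0

```text
time_s: 50.9
position: [0.6135, -0.0151, 0.1749]
orientation: [-2.379, 2.051, -0.002]
contact_force: [0.4, 0.1, 0.6]
gripper_width: -0.0003
```

```bash
python3 -c "
from h import *
st(); print(gg(0,.108)); s=capture('side'); save(s,'s12')"
```

```text
50.9 [ 0.6135 -0.0151  0.1749] w -0.0003 F [0.4 0.1 0.6] gauge xy [-0.0005  0.0003]
[array([ 0.002, -0.003,  0.446]), array([-0.0004, -0.0002,  0.0004])]
```

>>> apply_moves --increments '[{"offset":[0,0,0.15],"rot":[0,0,0]},{"offset":[0,0,0.25],"rot":[0,0,0]},{"offset":[0,0,0.33],"rot":[0,0,0]},{"offset":[0,0,0.39],"rot":[0,0,0]},{"offset":[0,0,0.43],"rot":[0,0,0]},{"offset":[0,0,0.44],"rot":[0,0,0]},{"offset":[0,0,0.44],"rot":[0,0,0]}]'

```text
time_s: 51.65
position: [0.6146, -0.0152, 0.1097]
orientation: [-2.379, 2.05, -0.004]
contact_force: [-1.2, -0.1, 2.7]
gripper_width: -0.0002
```

>>> apply_moves --increments '[{"offset":[0,0,0.015],"rot":[0,0,0]},{"offset":[0,0,0.03],"rot":[0,0,0]},{"offset":[0,0,0.03],"rot":[0,0,0]}]'

```text
time_s: 51.95
position: [0.6152, -0.0153, 0.1053]
orientation: [-2.378, 2.05, -0.006]
contact_force: [-1.3, -0.3, 4.4]
gripper_width: 0.0
```

>>> apply_moves --increments '[{"offset":[0,0,0.01],"rot":[0,0,0]},{"offset":[0,0,0.013],"rot":[0,0,0]},{"offset":[0,0,0.013],"rot":[0,0,0]}]'

```text
time_s: 52.25
position: [0.6152, -0.0152, 0.1038]
orientation: [-2.378, 2.05, -0.006]
contact_force: [-0.1, -0.0, 5.3]
gripper_width: -0.0
```

Contact at 0.1038, as predicted for 6 mm. Press, hold, then go back for the strip.

>>> apply_moves --increments '[{"offset":[0,0,0.012],"rot":[0,0,0]},{"offset":[0,0,0.012],"rot":[0,0,0]},{"offset":[0,0,0.012],"rot":[0,0,0]},{"offset":[0,0,0.012],"rot":[0,0,0]},{"offset":[0,0,0.012],"rot":[0,0,0]},{"offset":[0,0,0.012],"rot":[0,0,0]},{"offset":[0,0,0.012],"rot":[0,0,0]},{"offset":[0,0,0.012],"rot":[0,0,0]}]'

```text
time_s: 53.05
position: [0.6153, -0.0153, 0.1037]
orientation: [-2.378, 2.05, -0.006]
contact_force: [-5.1, 0.1, 14.8]
gripper_width: 0.0002
```

>>> apply_moves --increments '[{"offset":[0,0,0],"rot":[0,0,0]},{"offset":[0,0,0],"rot":[0,0,0]},{"offset":[0,0,0],"rot":[0,0,0]},{"offset":[0,0,0],"rot":[0,0,0]}]'

```text
time_s: 53.45
position: [0.6153, -0.0153, 0.1037]
orientation: [-2.378, 2.05, -0.006]
contact_force: [-6.8, 0.8, 13.7]
gripper_width: 0.0002
```

>>> apply_moves --increments '[{"offset":[0,0,-0.25],"rot":[0,0,0]},{"offset":[0,0,-0.48],"rot":[0,0,0]},{"offset":[0,0.3,-0.53],"rot":[0,0,0]},{"offset":[0,0.67,-0.53],"rot":[0,0,0]},{"offset":[0,0.67,-0.53],"rot":[0,0,0]},{"offset":[0,0.67,-0.53],"rot":[0,0,0]},{"offset":[0,0.67,-0.53],"rot":[0,0,0]}]' --fingers 0.55

```text
time_s: 54.15
position: [0.5161, -0.0301, 0.1809]
orientation: [-2.378, 2.05, -0.006]
contact_force: [-0.8, -0.5, 0.7]
gripper_width: 0.0468
```

>>> apply_moves --increments '[{"offset":[0,0,0.3],"rot":[0,0,0]},{"offset":[0,0,0.6],"rot":[0,0,0]},{"offset":[0,0,0.9],"rot":[0,0,0]},{"offset":[0,0,0.95],"rot":[0,0,0]},{"offset":[0,0,0.95],"rot":[0,0,0]}]'

```text
time_s: 54.65
position: [0.5155, -0.0298, 0.0371]
orientation: [-2.38, 2.051, -0.0]
contact_force: [-0.2, 0.0, 0.5]
gripper_width: 0.0469
```

```bash
python3 -c "
from h import *
st(); print(gg(-.0995,.0)); c=capture('wrist'); save(c,'r13'); strips(c,(.028,)); strips(capture('side'),(.022,.006))"
```

```text
54.65 [ 0.5155 -0.0298  0.0371] w 0.0469 F [-0.2  0.   0.5] gauge xy [-0.0995  0.    ]
[array([ 0.   , -0.   ,  0.247]), array([-0.0001, -0.    ,  0.0005])]
z 0.028 c [ 0.4827 -0.0351] len [0.0286 0.065 ] ang 9.7 px [[293.0, 220.0], [341.0, 220.0], [341.0, 314.0], [293.0, 314.0]]
z 0.028 c [ 0.5864 -0.0219] len [0.0225 0.0303] ang 11.1 px [[299.0, 64.0], [342.0, 63.0], [343.0, 122.0], [300.0, 123.0]]
z 0.022 c [0.5016 0.411 ] len [0.0294 0.1379] ang -1.0 px [[196.0, 322.0], [204.0, 313.0], [239.0, 348.0], [231.0, 357.0]]
z 0.006 c [0.5097 0.4078] len [0.0299 0.1401] ang -1.0 px [[196.0, 322.0], [204.0, 313.0], [239.0, 348.0], [231.0, 357.0]]
z 0.022 c [0.5029 0.3614] len [0.0298 0.1678] ang -1.1 px [[207.0, 305.0], [215.0, 296.0], [258.0, 337.0], [250.0, 345.0]]
z 0.006 c [0.511  0.3574] len [0.0303 0.1705] ang -1.1 px [[207.0, 305.0], [215.0, 296.0], [258.0, 337.0], [250.0, 345.0]]
```

>>> apply_moves --increments '[{"offset":[0,0,0.12],"rot":[0,0,0]},{"offset":[0,0,0.21],"rot":[0,0,0]},{"offset":[0,0,0.25],"rot":[0,0,0]},{"offset":[0,0,0.25],"rot":[0,0,0]},{"offset":[0,0,0.25],"rot":[0,0,0]}]'

```text
time_s: 55.25
position: [0.5161, -0.0302, 0.0012]
orientation: [-2.378, 2.05, -0.006]
contact_force: [-0.1, 0.2, 0.2]
gripper_width: 0.047
```

>>> apply_moves --increments '[{"offset":[0,0,0.005],"rot":[0,0,0]},{"offset":[0,0,0.01],"rot":[0,0,0]},{"offset":[0,0,0.01],"rot":[0,0,0]}]'

```text
time_s: 55.55
position: [0.5157, -0.0301, -0.0008]
orientation: [-2.378, 2.05, -0.005]
contact_force: [0.3, -0.9, 0.3]
gripper_width: 0.047
```

>>> apply_moves --increments '[{"offset":[0,0,0],"rot":[0,0,0]},{"offset":[0,0,0],"rot":[0,0,0]},{"offset":[0,0,0],"rot":[0,0,0]},{"offset":[0,0,0],"rot":[0,0,0]},{"offset":[0,0,0],"rot":[0,0,0]}]' --fingers 0 --grip_force 70

```text
time_s: 56.05
position: [0.516, -0.0302, -0.0004]
orientation: [-2.378, 2.05, -0.005]
contact_force: [-1.7, 0.5, 5.4]
gripper_width: 0.027
```

>>> apply_moves --increments '[{"offset":[0,0,-0.04],"rot":[0,0,0]},{"offset":[0,0,-0.08],"rot":[0,0,0]},{"offset":[0,0,-0.08],"rot":[0,0,0]}]'

```text
time_s: 56.35
position: [0.5162, -0.0302, 0.012]
orientation: [-2.378, 2.05, -0.007]
contact_force: [0.6, -0.4, -0.5]
gripper_width: 0.0271
```

>>> apply_moves --increments '[{"offset":[0,0.2,0],"rot":[0,0,0]},{"offset":[0,0.4,0],"rot":[0,0,0]},{"offset":[0,0.6,0],"rot":[0,0,0]},{"offset":[0,0.66,-0.2],"rot":[0,0,0]},{"offset":[0,0.66,-0.55],"rot":[0,0,0]},{"offset":[0,0.66,-0.55],"rot":[0,0,0]},{"offset":[0,0.66,-0.55],"rot":[0,0,0]}]'

```text
time_s: 57.05
position: [0.4186, -0.0451, 0.0948]
orientation: [-2.377, 2.05, -0.011]
contact_force: [0.7, -0.2, -0.6]
gripper_width: 0.0271
```

```bash
python3 -c "
from h import *
st(); print(go([.479,.3025,.095],-91.2)); c=capture('wrist'); save(c,'r14'); strips(c,(.11,))"
```

```text
57.05 [ 0.4186 -0.0451  0.0948] w 0.0271 F [ 0.7 -0.2 -0.6] gauge xy [-0.1977 -0.0009]
[array([-2.233, -0.74 , -0.004]), array([-0.0021, -0.0009,  0.0537])]
z 0.11 c [ 0.4696 -0.037 ] len [0.0316 0.1149] ang 10.1 px [[279.0, 0.0], [352.0, 0.0], [352.0, 245.0], [279.0, 245.0]]
```

>>> apply_moves --increments '[{"offset":[-0.744,-0.247,0],"rot":[0,0,0]},{"offset":[-0.744,-0.247,0],"rot":[0,0,0]},{"offset":[-0.744,-0.247,0],"rot":[0,0,0]},{"offset":[-0.744,-0.247,0],"rot":[0,0,0]}]'

```text
time_s: 57.5
position: [0.4361, 0.0733, 0.0911]
orientation: [2.383, -2.046, -0.002]
contact_force: [0.1, 0.1, -0.4]
gripper_width: 0.0269
```

>>> apply_moves --increments '[{"offset":[-0.744,-0.247,0],"rot":[0,0,0]},{"offset":[-0.744,-0.247,0],"rot":[0,0,0]},{"offset":[-0.744,-0.247,0],"rot":[0,0,0]},{"offset":[-0.744,-0.247,0],"rot":[0,0,0]}]'

```text
time_s: 57.9
position: [0.457, 0.1879, 0.0917]
orientation: [2.381, -2.048, 0.001]
contact_force: [-0.1, -0.7, -0.5]
gripper_width: 0.0271
```

>>> apply_moves --increments '[{"offset":[-0.744,-0.247,0],"rot":[-0.001,0,0.054]},{"offset":[-0.744,-0.247,0],"rot":[-0.001,0,0.054]},{"offset":[-0.744,-0.247,0],"rot":[-0.001,0,0.054]},{"offset":[-0.744,-0.247,0],"rot":[-0.001,0,0.054]},{"offset":[-0.744,-0.247,0],"rot":[-0.001,0,0.054]},{"offset":[-0.744,-0.247,0],"rot":[-0.001,0,0.054]}]'

```text
time_s: 58.5
position: [0.4776, 0.301, 0.0924]
orientation: [2.193, -2.246, 0.0]
contact_force: [-1.0, -0.1, -1.0]
gripper_width: 0.0271
```

```bash
python3 -c "
from h import *
st(); print(go([.479,.3025,-.016],-91.2)); strips(capture('wrist'),(.11,.022))"
```

```text
58.5 [0.4776 0.301  0.0924] w 0.0271 F [-1.  -0.1 -1. ] gauge xy [-0.0887  0.3328]
[array([-0.012, -0.01 ,  0.722]), array([ 0.0006, -0.0006, -0.0009])]
z 0.022 c [0.3677 0.3224] len [0.0232 0.0376] ang -1.8 px [[281.0, 294.0], [308.0, 294.0], [308.0, 331.0], [281.0, 331.0]]
z 0.022 c [0.5019 0.4089] len [0.0253 0.1394] ang -0.4 px [[145.0, 69.0], [180.0, 64.0], [202.0, 246.0], [167.0, 250.0]]
z 0.022 c [0.5078 0.356 ] len [0.0279 0.1625] ang 0.5 px [[213.0, 39.0], [254.0, 36.0], [270.0, 251.0], [230.0, 254.0]]
z 0.11 c [0.5312 0.3   ] len [0.0309 0.1094] ang 0.4 px [[279.0, 0.0], [352.0, 0.0], [352.0, 239.0], [279.0, 239.0]]
z 0.022 c [0.5241 0.3002] len [0.049  0.1738] ang 0.4 px [[279.0, 0.0], [352.0, 0.0], [352.0, 239.0], [279.0, 239.0]]
```

>>> apply_moves --increments '[{"offset":[-0.004,-0.01,0.25],"rot":[0,0,0]},{"offset":[-0.004,-0.01,0.5],"rot":[0,0,0]},{"offset":[-0.004,-0.01,0.68],"rot":[0,0,0]},{"offset":[-0.004,-0.01,0.72],"rot":[0,0,0]},{"offset":[-0.004,-0.01,0.725],"rot":[0,0,0]},{"offset":[-0.004,-0.01,0.725],"rot":[0,0,0]},{"offset":[-0.004,-0.01,0.725],"rot":[0,0,0]}]'

```text
time_s: 59.25
position: [0.481, 0.3038, -0.0136]
orientation: [-2.195, 2.244, -0.003]
contact_force: [0.5, -0.9, -1.0]
gripper_width: 0.0269
```

>>> apply_moves --increments '[{"offset":[0,0,0],"rot":[0,0,0]},{"offset":[0,0,0],"rot":[0,0,0]},{"offset":[0,0,0],"rot":[0,0,0]},{"offset":[0,0,0],"rot":[0,0,0]},{"offset":[0,0,-0.3],"rot":[0,0,0]},{"offset":[0,0,-0.6],"rot":[0,0,0]},{"offset":[0,0,-0.85],"rot":[0,0,0]},{"offset":[0,0,-0.85],"rot":[0,0,0]}]' --fingers 0.48

```text
time_s: 60.05
position: [0.4836, 0.3053, 0.1187]
orientation: [-2.19, 2.238, -0.008]
contact_force: [-0.2, 1.1, 0.8]
gripper_width: 0.0409
```

```bash
python3 -c "
from h import *
st(); c=capture('wrist'); save(c,'r15'); print('wrist'); strips(c,(.022,.014,.01)); print('top'); strips(capture('top'),(.014,),box=(100,150,240,280)); print('side');strips(capture('side'),(.014,),box=(150,250,320,400)); print(go([.483,.082,.1],-112))"
```

```text
60.05 [0.4836 0.3053 0.1187] w 0.0409 F [-0.2  1.1  0.8] gauge xy [-0.0821  0.3362]
wrist
z 0.022 c [0.5019 0.4083] len [0.0249 0.1394] ang -0.6 px [[172.0, 81.0], [203.0, 78.0], [218.0, 241.0], [187.0, 244.0]]
z 0.014 c [0.5005 0.4115] len [0.0257 0.1436] ang -0.6 px [[172.0, 81.0], [203.0, 78.0], [218.0, 241.0], [187.0, 244.0]]
z 0.01 c [0.4999 0.4131] len [0.0261 0.1457] ang -0.6 px [[172.0, 81.0], [203.0, 78.0], [218.0, 241.0], [187.0, 244.0]]
z 0.022 c [0.5077 0.3569] len [0.0282 0.1623] ang -0.2 px [[232.0, 56.0], [268.0, 54.0], [278.0, 246.0], [242.0, 248.0]]
z 0.014 c [0.5065 0.3585] len [0.029  0.1672] ang -0.2 px [[232.0, 56.0], [268.0, 54.0], [278.0, 246.0], [242.0, 248.0]]
z 0.01 c [0.5059 0.3593] len [0.0295 0.1696] ang -0.2 px [[232.0, 56.0], [268.0, 54.0], [278.0, 246.0], [242.0, 248.0]]
z 0.022 c [0.5085 0.3031] len [0.0256 0.1745] ang -0.4 px [[302.0, 44.0], [335.0, 44.0], [335.0, 251.0], [302.0, 251.0]]
z 0.014 c [0.5073 0.3031] len [0.0264 0.1798] ang -0.4 px [[302.0, 44.0], [335.0, 44.0], [335.0, 251.0], [302.0, 251.0]]
z 0.01 c [0.5068 0.3031] len [0.0267 0.1824] ang -0.4 px [[302.0, 44.0], [335.0, 44.0], [335.0, 251.0], [302.0, 251.0]]
top
z 0.014 c [0.5219 0.3014] len [0.1538 0.0289] ang -0.8 px [[187.0, 240.0], [198.0, 176.0], [209.0, 178.0], [199.0, 242.0]]
side
z 0.014 c [0.5056 0.4102] len [0.0313 0.139 ] ang -1.0 px [[195.0, 322.0], [204.0, 313.0], [239.0, 348.0], [230.0, 357.0]]
z 0.014 c [0.507  0.3593] len [0.0301 0.1691] ang -1.2 px [[207.0, 305.0], [215.0, 296.0], [258.0, 337.0], [250.0, 345.0]]
z 0.014 c [0.5247 0.3055] len [0.0284 0.1455] ang -1.3 px [[222.0, 290.0], [229.0, 282.0], [265.0, 315.0], [258.0, 323.0]]
[array([ 1.474, -0.06 ,  0.076]), array([ 0.0004, -0.0005,  0.1153])]
```

All three strips lie in the tray, with matching sizes in the wrist, side and top views. Next is the power knob.

>>> apply_moves --increments '[{"offset":[0.737,-0.03,0],"rot":[0,0,0]},{"offset":[0.737,-0.03,0],"rot":[0,0,0]},{"offset":[0.737,-0.03,0],"rot":[0,0,0]},{"offset":[0.737,-0.03,0],"rot":[0,0,0]}]'

```text
time_s: 60.6
position: [0.4804, 0.1914, 0.1101]
orientation: [2.191, -2.246, -0.003]
contact_force: [0.6, 0.3, 0.3]
gripper_width: 0.0408
```

>>> apply_moves --increments '[{"offset":[0.737,-0.03,0],"rot":[0,0,0.115]},{"offset":[0.737,-0.03,0],"rot":[0,0,0.115]},{"offset":[0.737,-0.03,0],"rot":[0,0,0.115]},{"offset":[0.737,-0.03,0],"rot":[0,0,0.115]},{"offset":[0.737,-0.03,0],"rot":[0,0,0.115]},{"offset":[0.737,-0.03,0],"rot":[0,0,0.115]}]'

```text
time_s: 61.2
position: [0.4834, 0.0837, 0.1117]
orientation: [1.761, -2.6, -0.0]
contact_force: [0.2, 0.5, 0.9]
gripper_width: 0.0409
```

```bash
python3 -c "
from h import *
import pickle
st(); print(go([.483,.0825,.009],-112)); c=capture('wrist'); pickle.dump(c,open('k1.pkl','wb'))
u,v=map(int,pix(c,[.483,.0825,.04])); print(u,v,[pix(c,[.483,.0825,.028]),pix(c,[.483,.0825,.052])])
m=(c['frame'].min(2)>170).astype(np.uint8); n,l,s,ce=cv2.connectedComponentsWithStats(m)
for i in range(1,n):
    if s[i,4]>8 and abs(ce[i][0]-u)<90 and abs(ce[i][1]-v)<90:
        k=np.argwhere(l==i)[:,::-1].astype(np.float32); r=cv2.minAreaRect(k); b=cv2.boxPoints(r); e=(b[1]-b[0]) if np.linalg.norm(b[1]-b[0])>np.linalg.norm(b[2]-b[1]) else b[2]-b[1]
        p=k.mean(0); q=ray(c,*(p+e/2),.052)-ray(c,*(p-e/2),.052); print(p.round(0),s[i,4],np.round(r[1],1),'ang',np.degrees(np.arctan2(q[1],q[0])).round(0), ray(c,*p,.052)[:2].round(3))"
```

```text
61.2 [0.4834 0.0837 0.1117] w 0.0409 F [0.2 0.5 0.9] gauge xy [-0.1147  0.1171]
[array([ 0.008, -0.001,  0.685]), array([ 0.0003, -0.0003,  0.0012])]
317 191 [(np.float64(317.1337031019646), np.float64(187.18632689313506)), (np.float64(317.24462132391267), np.float64(195.25402221148977))]
[307. 155.] 37 [8.  4.9] ang -176.0 [0.514 0.078]
[316. 154.] 38 [8. 4.] ang 158.0 [0.512 0.072]
[325. 155.] 32 [7. 4.] ang 159.0 [0.509 0.066]
[298. 159.] 33 [7.6 4. ] ang -176.0 [0.514 0.085]
[292. 165.] 33 [7.8 4.2] ang -146.0 [0.511 0.091]
[319. 168.] 15 [3. 4.] ang -112.0 [0.502 0.073]
[287. 172.] 87 [14.3  6.3] ang -139.0 [0.508 0.097]
[318. 182.] 93 [ 4.6 20.2] ang -27.0 [0.492 0.078]
```

>>> apply_moves --increments '[{"offset":[0.006,0,0.25],"rot":[0,0,0.016]},{"offset":[0.006,0,0.48],"rot":[0,0,0.016]},{"offset":[0.006,0,0.62],"rot":[0,0,0.016]},{"offset":[0.006,0,0.67],"rot":[0,0,0.016]},{"offset":[0.006,0,0.67],"rot":[0,0,0.016]},{"offset":[0.006,0,0.67],"rot":[0,0,0.016]}]'

```text
time_s: 61.85
position: [0.4843, 0.0817, 0.0127]
orientation: [-1.693, 2.646, -0.003]
contact_force: [-0.0, 0.5, 0.3]
gripper_width: 0.041
```

>>> apply_moves --increments '[{"offset":[0,0,0],"rot":[0,0,0]},{"offset":[0,0,0],"rot":[0,0,0]},{"offset":[0,0,0],"rot":[0,0,0]},{"offset":[0,0,0],"rot":[0,0,0]},{"offset":[0,0,0],"rot":[0,0,0]},{"offset":[0,0,0],"rot":[0,0,0]}]' --fingers 0 --grip_force 40

```text
time_s: 62.45
position: [0.4848, 0.0825, 0.0131]
orientation: [-1.689, 2.645, -0.001]
contact_force: [1.8, 7.0, 2.6]
gripper_width: 0.0088
```

```bash
python3 -c "
from h import *
st(); s=read_state(); print(s['moment'],go([.483,.0825,.009],-47.2))"
```

```text
62.45 [0.4848 0.0825 0.0131] w 0.0088 F [1.8 7.  2.6] gauge xy [-0.1135  0.1157]
[ 1.02189974 -0.16796661 -0.02802237] [array([0.005, 0.011, 0.027]), array([-1.20e-03,  3.00e-04, -3.76e-01])]
```

>>> apply_moves --increments '[{"offset":[0,0,0],"rot":[0,0,-0.045]},{"offset":[0,0,0],"rot":[0,0,-0.09]},{"offset":[0,0,0],"rot":[0,0,-0.135]},{"offset":[0,0,0],"rot":[0,0,-0.18]},{"offset":[0,0,0],"rot":[0,0,-0.225]},{"offset":[0,0,0],"rot":[0,0,-0.27]},{"offset":[0,0,0],"rot":[0,0,-0.315]},{"offset":[0,0,0],"rot":[0,0,-0.36]}]'

```text
time_s: 63.25
position: [0.4849, 0.083, 0.0131]
orientation: [-2.846, 1.321, -0.003]
contact_force: [0.6, 9.4, 3.1]
gripper_width: 0.0094
```

>>> apply_moves --increments '[{"offset":[0,0,0],"rot":[0,0,-0.008]},{"offset":[0,0,0],"rot":[0,0,-0.016]},{"offset":[0,0,0],"rot":[0,0,-0.016]}]'

```text
time_s: 63.55
position: [0.4849, 0.083, 0.0131]
orientation: [-2.876, 1.256, -0.004]
contact_force: [0.9, 8.9, 3.1]
gripper_width: 0.0085
```

```bash
python3 -c "
from h import *
st(); s=read_state(); print(s['moment'],go([.483,.0825,.009],-47.2))"
```

```text
63.55 [0.4849 0.083  0.0131] w 0.0085 F [0.9 8.9 3.1] gauge xy [-0.1134  0.1161]
[ 1.44468687 -0.26513553  0.0667485 ] [array([-0.006,  0.012,  0.027]), array([-0.0014, -0.0002,  0.0001])]
```

>>> apply_moves --increments '[{"offset":[0,0,0],"rot":[0,0,-0.008]},{"offset":[0,0,0],"rot":[0,0,-0.008]},{"offset":[0,0,0],"rot":[0,0,-0.008]}]'

```text
time_s: 63.85
position: [0.4849, 0.0831, 0.0131]
orientation: [-2.89, 1.222, -0.003]
contact_force: [1.1, 8.6, 3.5]
gripper_width: 0.0085
```

```bash
python3 -c "
from h import *
st(); s=read_state(); print(s['moment'],go([.483,.0825,.009],-47.2)[1])"
```

```text
63.85 [0.4849 0.0831 0.0131] w 0.0085 F [1.1 8.6 3.5] gauge xy [-0.1134  0.1162]
[ 1.42417279 -0.28478375 -0.33595929] [-0.0014 -0.0001  0.0075]
```

The moment rose by 0.4 N m, far above friction, so the knob is at its stop. Release, rise and check.

>>> apply_moves --increments '[{"offset":[0,0,0],"rot":[0,0,0]},{"offset":[0,0,0],"rot":[0,0,0]},{"offset":[0,0,0],"rot":[0,0,0]},{"offset":[0,0,0],"rot":[0,0,0]},{"offset":[0,0,-0.25],"rot":[0,0,0]},{"offset":[0,0,-0.55],"rot":[0,0,0]},{"offset":[0,0,-0.85],"rot":[0,0,0]},{"offset":[0,0,-1],"rot":[0,0,0]}]' --fingers 0.5

```text
time_s: 64.65
position: [0.4853, 0.0812, 0.1661]
orientation: [-2.894, 1.22, -0.01]
contact_force: [0.9, 0.3, -0.5]
gripper_width: 0.0427
```

>>> apply_moves --increments '[{"offset":[0,0,-0.3],"rot":[0,0,0.13]},{"offset":[0,0.3,-0.3],"rot":[0,0,0.2]},{"offset":[0,0.3,-0.3],"rot":[0,0,0.2]},{"offset":[0,0.3,-0.3],"rot":[0,0,0.2]},{"offset":[0,0.3,-0.3],"rot":[0,0,0.2]},{"offset":[0,0.3,-0.3],"rot":[0,0,0.2]}]'

```text
time_s: 65.25
position: [0.4511, 0.05, 0.2066]
orientation: [2.378, -2.052, 0.0]
contact_force: [-0.4, -0.2, -1.2]
gripper_width: 0.0423
```

```bash
python3 - <<'E'
from h import *
import pickle
st(); c=capture('wrist'); s=capture('side'); pickle.dump((c,s),open('k2.pkl','wb'))
u,v=map(int,pix(c,[.53,.09,.03])); print(u,v)
v0=max(0,v-75); u0=min(max(0,u-75),490)
a=cv2.resize(c['frame'][v0:v0+150,u0:u0+150],(400,400),interpolation=cv2.INTER_CUBIC)
b=cv2.resize(s['frame'][160:400,150:390],(400,400),interpolation=cv2.INTER_CUBIC)
cv2.imwrite('pics/k2.png',np.hstack([a,b])[:,:,::-1])
E
```

```text
65.25 [0.4511 0.05   0.2066] w 0.0423 F [-0.4 -0.2 -1.2] gauge xy [-0.1516  0.0884]
289 86
```

View pics/k2.png

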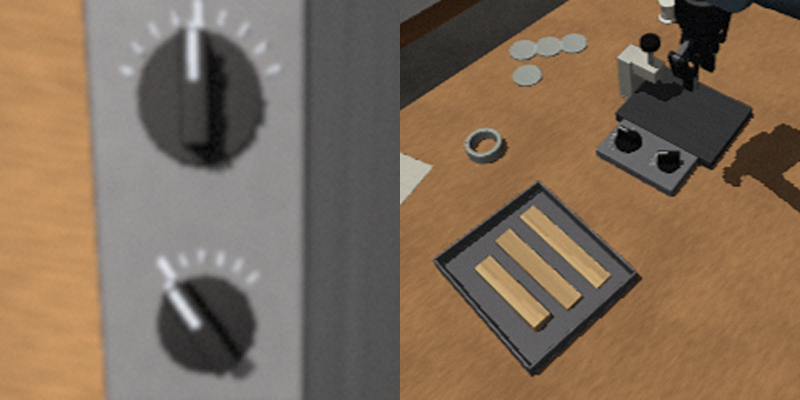

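The view shows the zero pointer on its mark, the power pointer at its long mark, three flat strips in the tray and the foot up. One numeric check of both pointer angles before handing in.

```bash
python3 - <<'E'
from h import *
import pickle
c,_=pickle.load(open('k2.pkl','rb'))
m=(c['frame'].min(2)>150).astype(np.uint8); n,l,s,ce=cv2.connectedComponentsWithStats(m)
for i in range(1,n):
    if s[i,4]>25 and 200<ce[i][0]<380 and ce[i][1]<190:
        k=np.argwhere(l==i)[:,::-1].astype(float); w=np.array([ray(c,*p,.052)[:2] for p in k]); d=np.linalg.svd(w-w.mean(0))[2][0]; d=d*np.sign(d[0])
        print(ce[i].round(0),s[i,4],'ang',np.degrees(np.arctan2(d[1],d[0])).round(1))
print('expect zero 8.4, power 42.8')
E
```

```text
[264.  30.] 1150 ang -20.8
[297.  16.] 48 ang -26.0
[305.  21.] 35 ang -32.6
[311.  29.] 35 ang -25.7
[316.  36.] 27 ang -62.3
[296. 108.] 27 ang -7.6
[279. 118.] 131 ang 34.0
[303. 110.] 28 ang -21.0
[308. 114.] 27 ang -38.2
expect zero 8.4, power 42.8
```

```bash
python3 - <<'E'
from h import *
import pickle
c,_=pickle.load(open('k2.pkl','rb'))
u0,v0=289-75,max(0,86-75)
for nm,(x0,y0,x1,y1) in dict(power=(160,284,215,345),mark=(150,250,172,280),zero=(180,40,205,85)).items():
    X0,Y0,X1,Y1=[int(a/2.667)+o for a,o in((x0,u0),(y0,v0),(x1,u0),(y1,v0))]
    f=c['frame'].min(2).astype(float)[Y0:Y1,X0:X1]; k=np.argwhere(f>130)[:,::-1]+[X0,Y0]; wt=c['frame'].min(2)[k[:,1],k[:,0]].astype(float)
    w=np.array([ray(c,*p,.052 if nm!='mark' else .022)[:2] for p in k]); mu=np.average(w,axis=0,weights=wt); d=np.linalg.svd((w-mu)*np.sqrt(wt)[:,None])[2][0]; d*=np.sign(d[0]); print(nm,len(k),np.degrees(np.arctan2(d[1],d[0])).round(1),mu.round(4))
E
```

```text
power 94 48.0 [0.4919 0.0919]
mark 88 9.2 [0.5048 0.1046]
zero 67 8.8 [0.5762 0.0974]
```

```bash
python3 -c "
from h import *
st(); print(close_job())"
```

```text
65.35 [0.4511 0.0501 0.2065] w 0.0426 F [ 0.2 -0.3  0.8] gauge xy [-0.1516  0.0885]
the job is handed in; nothing more can be done
None
```

I carried out the whole task and handed the job in at 65 s; the interface gave no verdict.

- **Zero knob:** I turned it to its mark. The last view shows its pointer on the long mark; it measured 8.8° against the gauge's 8.4°.
- **Strips:** The 18, 10 and 6 mm strips were present and the 14 mm was absent. I gauged them in that order, holding each for over a second. The foot stopped at tool heights of 115.7, 107.7 and 103.7 mm, steps of 8 and 4 mm that match the strip thicknesses.
- **Tray:** All three strips lie flat inside it in the last side view, and the foot is up.
- **Power knob:** I turned it anticlockwise until the moment jumped by about 0.4 N m at the stop. Its pointer is at the long mark.
- **Bystanders:** The ring and spool are still standing in the last side view. I did not measure any shift in the spool, ring or jar, and the jar is not in that last view. No move came close to them, and I felt no unexpected contact.

**Checks that disagreed or failed:**
- The shut fingertips sit about 24 mm behind the reported TCP, so my first grip on the zero knob closed above the bar. I corrected for this from then on.
- The power pointer measured about 48° in the wrist image, and my first try gave 34° because the pointer merged with its mark. The expected value is 42.8°, so I relied on the moment jump and the picture instead.

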